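# Load the mortar-cube carrier and strap it down

### The arm

A 6-joint arm with a two-finger parallel gripper is mounted at the origin on a cart in front of the work surface, level with it; the furniture and walls round the work are solid. World frame = base frame: x ahead of the robot, y to its left, z up, the work surface at z = 0. Lengths are in m, angles in rad, forces in N, time in s.
With the tool pointing down it reaches from about 0.4 to 0.825 m from the base axis. Payload 7 kg.
Tool frame: the origin (TCP) lies at the centre of the arm's flange, where the gripper is bolted on; the fingertips stand 178 mm ahead of it and the grasp point (between the pads) lies arm.tcp_to_grasp ahead of it (arm.tcp_to_grasp is the distance from the TCP to the grasp point, in m); z points along the fingers, y is the direction in which the jaws open and shut (so a half turn about z gives the same grasp; the last joint's range is limited). The gripper opens to 88 mm and grips with 3 to 60 N. Pads are 19 mm wide; open, the fingers measure 130 mm over their backs; the gripper's body (78 mm by 193 mm) begins 47 mm behind the grasp point.
Start: joints at [1.602, 0.359, 0.012, 0, -1.224, -0.288], TCP at [0.171, 0.653, 0.405] pointing down, gripper open.
Joint ranges: [-3.07, 3.07], [-1.43, 2.12], [-1.02, 1.25], [-3.03, 1.67], [-3.05, -0], [-3.03, 3.03]. Speed limits (rad/s): [2.39, 2.39, 3.01, 3.14, 3.14, 3.14].

### API

Orientations are given as [roll, pitch, yaw] about the fixed x, y, z axes, in that order (R = Rz(yaw) Ry(pitch) Rx(roll)).
In Python, from station import arm gives the robot as it stands.
- The arm moves only by the tool move_arm, never from a script. Its argument "deltas" is a list of rows, each a list of 6 numbers: the shift along the world's x, y, z in mm, then the turn, a rotation vector about the world's x, y, z in degrees. In form: [[tx, ty, tz, ax, ay, az], ...]. A call has exactly 5 rows; each row shifts and turns the commanded pose from where the row before left it; what a row does not reach is not made up. A row lasts 1/12 s, in which the tool goes at most 41.7 mm and 7.16 degrees, less where a joint would pass 70% of its speed; a pose out of reach is approached as far as the arm can. A call with a gripper value outside its range is refused whole. "claw" is the closure in counts, from 0 (fully open) to 255 (shut), set as the call begins (left out, the last holds). The fingers move at their own pace and stop on an object; "squeeze" is the grip in N (left out, the last holds). Time passes only in rows, so rows that do not move let the fingers close, or fill a call up. It gives the time, the measured TCP pose, the force and the opening at its end, in the units of the state.
- arm.get_state(): the state, without advancing time (a new reading comes with each control period).
- arm.grab_frame(name): name is "side" or "top" or "wrist"; returns the picture (420x560x3 uint8, red, green, blue); there is no depth.
- arm.calibration(name): a dict with "intrinsics" (3x3 intrinsics, pixels), "k1" (the pictures are not rectified: a ray, as slopes to the right and down, at radius r is drawn at 1 + k1 r^2 times it, then the intrinsics apply), "T" (4x4, takes a point from camera to world coordinates); the wrist camera has in their place "mount" (4x4, takes a point from camera to tool coordinates, whose origin is the TCP and whose axes are the flange's). Camera axes: x right, y up, looking along -z (the intrinsics and any distortion apply to the point x, -y, -z); pixel columns grow to the right and rows downward; lengths in m; the calibration is good to about 2 mm. A picture is of the moment at which its call begins: read the wrist's pose just before it. calibration takes no time and is no camera call.
- arm.job_done(): hands the job in, once; it reports no verdict.
Trained networks look in the newest picture that a camera, given by its name, has taken for a name from the list of things; names that differ only in an ending like _2 or _b are one class to them, and where a whole thing is asked for, a point or a joint stands for the part that bears it (a point fixed in the world has none). Each returns a list of dicts, best first, with "score" (0 to 1); they miss things now and then, are a little off and sometimes report something else, mostly with a low value. They report only what shows in the picture. A call takes as long as a camera call. They do not tell look-alikes from the thing itself.
- arm.spot_in(thing, camera): "xy" ([column, row] in pixels, amid what is visible of it).
- arm.masks_of(thing, camera): "pixels" (420x560 bool, what is visible of it) and "xy" ([column, row] in pixels, amid what is visible of it).
- arm.spot_point(thing, camera): "xy" ([column, row] in pixels: a listed point, or the origin of a listed thing).
The state is a dict: "t": time; "q": joint angles; "qd": joint speeds; "joint_efforts": joint torques, N m; "eef_pos": TCP position; "ee_rot": TCP orientation; "force": force on the tool from outside, world axes, zero at the start; "moment": the same for the moment, N m; "width": finger opening in m.
Only numpy, scipy, OpenCV 4.12 (cv2) and the standard library are available. Lean on these libraries where they do the work, as an engineer would, in place of code of your own. Each camera call takes 0.05 s, during which the arm holds its last target. There are 200 camera calls.

### The job

The blue carrier came back from its last trip strapped shut with some spacer blocks still in it. Lift the strap off its stud and swing it aside, then load every mortar cube that stands just right of it (not the few blocks at the far right end of the bench) flat into the carrier, one to a place, and see that none of the six places is left empty, because cubes slide about in a gap: a place without a cube gets a spacer block, and any spacer you do not need goes on the yellow pad. Then swing the strap back until its slot drops fully over the stud, and leave the moisture tin where it is.

Things in the scene. Friction and masses are not known exactly. Their poses are not given: they have to be found in the camera images.
- carrier: Blue cube carrier, fixed, 280 x 156 mm plus low end handles; origin under its centre, x along it from pivot bolt (x -115.5 mm) to stud (x +115.5), both 8 mm, rising from collars whose tops, 63 mm above the bench, carry the strap. Stud tapered, 10 mm above its collar; bolt head to 78 mm. Two open rows along x at y +-40 mm, 56 mm wide, 172 long; floor 10 mm and row walls 20 mm above the bench.
- strap: Loose aluminium hold-down strap 285 x 50 x 4 mm, 180 g; origin: centre of its underside, x from hole to slot. Its 12 mm hole (x -115.5 mm) is held with play under the pivot bolt's head. Shut at the start: flat along the carrier's middle, 3 mm above the cube tops, overlapping each row by 10 mm. There is clear bench for it on the left (+y); cubes stand on the right.
- slot (a point): Centre of the strap's slot (26 mm along x, 12 mm wide) at its underside, 231 mm from the pivot hole; axes as the strap. This end can be lifted some 25 mm (over 10 mm clears the stud); swung off and let go, it hangs about 35 mm below level and stays where it is left.
- knob (a point): Red round knob on top of the strap, 25 mm in diameter, from 4 to 33 mm above the strap's underside, 194 mm from the pivot, 37 mm short of the slot centre; this point is 20 mm above the underside. Axes as the strap.
- pad: Yellow pad, 270 (x) x 210 (y) x 12 mm, lying fixed on the bench left of the carrier; origin under its centre. Spare spacers are kept on it.
- tin: Bystander: lidded metal moisture tin, 68 mm across, 45 mm high, loose, behind and right of the carrier; origin under its centre.
- place_1 (a point): Centre of place 1 (counted from the pivot end) of the left (+y) row, on the carrier's floor; places are 56 mm apart, parted only by painted lines.
- place_2 (a point): Centre of place 2 (counted from the pivot end) of the left (+y) row, on the carrier's floor; places are 56 mm apart, parted only by painted lines.
- place_3 (a point): Centre of place 3 (counted from the pivot end) of the left (+y) row, on the carrier's floor; places are 56 mm apart, parted only by painted lines.
- place_4 (a point): Centre of place 1 (counted from the pivot end) of the right (-y) row, on the carrier's floor; places are 56 mm apart, parted only by painted lines.
- place_5 (a point): Centre of place 2 (counted from the pivot end) of the right (-y) row, on the carrier's floor; places are 56 mm apart, parted only by painted lines.
- place_6 (a point): Centre of place 3 (counted from the pivot end) of the right (-y) row, on the carrier's floor; places are 56 mm apart, parted only by painted lines.
- cube_1_mid (a point): Centre of a grey 50 mm mortar cube (280 g); axes along its edges. Stands right of the carrier at the start; may be absent.
- cube_2_mid (a point): Centre of a grey 50 mm mortar cube (280 g); axes along its edges. Stands right of the carrier at the start; may be absent.
- cube_3_mid (a point): Centre of a grey 50 mm mortar cube (280 g); axes along its edges. Stands right of the carrier at the start; may be absent.
- cube_4_mid (a point): Centre of a grey 50 mm mortar cube (280 g); axes along its edges. Stands right of the carrier at the start; may be absent.
- cube_5_mid (a point): Centre of a grey 50 mm mortar cube (280 g); axes along its edges. Stands right of the carrier at the start; may be absent.
- spacer_1_mid (a point): Centre of a grey spacer block with rounded edges, 40 (x) x 50 (y) x 36 (z) mm, 140 g; axes along its edges. May be absent; if present it stands in place 1 of the left row at the start.
- spacer_2_mid (a point): Centre of a grey spacer block with rounded edges, 40 (x) x 50 (y) x 36 (z) mm, 140 g; axes along its edges. May be absent; if present it stands in place 2 of the left row at the start.
- spacer_3_mid (a point): Centre of a grey spacer block with rounded edges, 40 (x) x 50 (y) x 36 (z) mm, 140 g; axes along its edges. May be absent; if present it stands in place 3 of the left row at the start.
- spacer_4_mid (a point): Centre of a grey spacer block with rounded edges, 40 (x) x 50 (y) x 36 (z) mm, 140 g; axes along its edges. May be absent; if present it stands in place 1 of the right row at the start.
- spacer_5_mid (a point): Centre of a grey spacer block with rounded edges, 40 (x) x 50 (y) x 36 (z) mm, 140 g; axes along its edges. May be absent; if present it stands in place 2 of the right row at the start.
- spacer_6_mid (a point): Centre of a grey spacer block with rounded edges, 40 (x) x 50 (y) x 36 (z) mm, 140 g; axes along its edges. May be absent; if present it stands in place 3 of the right row at the start.
- spacer_7_mid (a point): Centre of a grey spacer block with rounded edges, 40 (x) x 50 (y) x 36 (z) mm, 140 g; axes along its edges. Stands on the yellow pad at the start.
Not all that is in view belongs to the job. What is shaped like the part that bears cube_5_mid but orange is not meant.

How it is judged:
On the way, in this order (a step that is already met when the one before it is completed fails the run):
1. the strap is off the stud and swung aside, clear of the rows (its knob is nearer the pivot's end of the carrier than the middle) (x of knob in the frame of carrier below 0 m), for 0.2 s.
2. every cube is in a place, no place is empty, and surplus spacers are on the pad (x of cube_1_mid in the frame of carrier between -0.0565 and 0.0835 m and y of cube_1_mid in the frame of carrier between -0.05 and 0.05 m and z of each of cube_1_mid, cube_2_mid, cube_3_mid, cube_4_mid, cube_5_mid in the frame of carrier below 0.04 m and x of cube_2_mid in the frame of carrier between -0.0565 and 0.0835 m and y of cube_2_mid in the frame of carrier between -0.05 and 0.05 m and x of cube_3_mid in the frame of carrier between -0.0565 and 0.0835 m and y of cube_3_mid in the frame of carrier between -0.05 and 0.05 m and x of cube_4_mid in the frame of carrier between -0.0565 and 0.0835 m and y of cube_4_mid in the frame of carrier between -0.05 and 0.05 m and x of cube_5_mid in the frame of carrier between -0.0565 and 0.0835 m and y of cube_5_mid in the frame of carrier between -0.05 and 0.05 m and distance between any of cube_1_mid, cube_2_mid, cube_3_mid, cube_4_mid, cube_5_mid, spacer_1_mid, spacer_2_mid, spacer_3_mid, spacer_4_mid, spacer_5_mid, spacer_6_mid, spacer_7_mid and place_1 below 0.03 m and distance between any of cube_1_mid, cube_2_mid, cube_3_mid, cube_4_mid, cube_5_mid, spacer_1_mid, spacer_2_mid, spacer_3_mid, spacer_4_mid, spacer_5_mid, spacer_6_mid, spacer_7_mid and place_2 below 0.03 m and distance between any of cube_1_mid, cube_2_mid, cube_3_mid, cube_4_mid, cube_5_mid, spacer_1_mid, spacer_2_mid, spacer_3_mid, spacer_4_mid, spacer_5_mid, spacer_6_mid, spacer_7_mid and place_3 below 0.03 m and distance between any of cube_1_mid, cube_2_mid, cube_3_mid, cube_4_mid, cube_5_mid, spacer_1_mid, spacer_2_mid, spacer_3_mid, spacer_4_mid, spacer_5_mid, spacer_6_mid, spacer_7_mid and place_4 below 0.03 m and distance between any of cube_1_mid, cube_2_mid, cube_3_mid, cube_4_mid, cube_5_mid, spacer_1_mid, spacer_2_mid, spacer_3_mid, spacer_4_mid, spacer_5_mid, spacer_6_mid, spacer_7_mid and place_5 below 0.03 m and distance between any of cube_1_mid, cube_2_mid, cube_3_mid, cube_4_mid, cube_5_mid, spacer_1_mid, spacer_2_mid, spacer_3_mid, spacer_4_mid, spacer_5_mid, spacer_6_mid, spacer_7_mid and place_6 below 0.03 m and ((x of spacer_1_mid in the frame of carrier between -0.0565 and 0.0835 m and y of spacer_1_mid in the frame of carrier between -0.05 and 0.05 m and z of spacer_1_mid in the frame of carrier below 0.04 m) or (x of spacer_1_mid in the frame of pad between -0.135 and 0.135 m and y of spacer_1_mid in the frame of pad between -0.105 and 0.105 m and z of spacer_1_mid in the frame of pad below 0.042 m)) and ((x of spacer_2_mid in the frame of carrier between -0.0565 and 0.0835 m and y of spacer_2_mid in the frame of carrier between -0.05 and 0.05 m and z of spacer_2_mid in the frame of carrier below 0.04 m) or (x of spacer_2_mid in the frame of pad between -0.135 and 0.135 m and y of spacer_2_mid in the frame of pad between -0.105 and 0.105 m and z of spacer_2_mid in the frame of pad below 0.042 m)) and ((x of spacer_3_mid in the frame of carrier between -0.0565 and 0.0835 m and y of spacer_3_mid in the frame of carrier between -0.05 and 0.05 m and z of spacer_3_mid in the frame of carrier below 0.04 m) or (x of spacer_3_mid in the frame of pad between -0.135 and 0.135 m and y of spacer_3_mid in the frame of pad between -0.105 and 0.105 m and z of spacer_3_mid in the frame of pad below 0.042 m)) and ((x of spacer_4_mid in the frame of carrier between -0.0565 and 0.0835 m and y of spacer_4_mid in the frame of carrier between -0.05 and 0.05 m and z of spacer_4_mid in the frame of carrier below 0.04 m) or (x of spacer_4_mid in the frame of pad between -0.135 and 0.135 m and y of spacer_4_mid in the frame of pad between -0.105 and 0.105 m and z of spacer_4_mid in the frame of pad below 0.042 m)) and ((x of spacer_5_mid in the frame of carrier between -0.0565 and 0.0835 m and y of spacer_5_mid in the frame of carrier between -0.05 and 0.05 m and z of spacer_5_mid in the frame of carrier below 0.04 m) or (x of spacer_5_mid in the frame of pad between -0.135 and 0.135 m and y of spacer_5_mid in the frame of pad between -0.105 and 0.105 m and z of spacer_5_mid in the frame of pad below 0.042 m)) and ((x of spacer_6_mid in the frame of carrier between -0.0565 and 0.0835 m and y of spacer_6_mid in the frame of carrier between -0.05 and 0.05 m and z of spacer_6_mid in the frame of carrier below 0.04 m) or (x of spacer_6_mid in the frame of pad between -0.135 and 0.135 m and y of spacer_6_mid in the frame of pad between -0.105 and 0.105 m and z of spacer_6_mid in the frame of pad below 0.042 m)) and ((x of spacer_7_mid in the frame of carrier between -0.0565 and 0.0835 m and y of spacer_7_mid in the frame of carrier between -0.05 and 0.05 m and z of spacer_7_mid in the frame of carrier below 0.04 m) or (x of spacer_7_mid in the frame of pad between -0.135 and 0.135 m and y of spacer_7_mid in the frame of pad between -0.105 and 0.105 m and z of spacer_7_mid in the frame of pad below 0.042 m))), for 0.2 s.
At the end, for the whole second after the job is handed in: Every cube lies on the carrier's floor in a row; each of the six places has a cube or spacer with its centre within 30 mm of the place's point (a cube: 16 mm sideways); other spacers lie on the pad; the strap's slot is down over the stud (4 mm of its seat, 5 mm of the middle line) (all of step 2 and x of slot in the frame of carrier between 0.1025 and 0.1285 m and y of slot in the frame of carrier between -0.005 and 0.005 m and z of slot in the frame of carrier below 0.067 m); the robot touches nothing.
It fails at once if the moisture tin is pushed aside (more than 30 mm) (distance of tin from where it was at the start of the episode above 0.03 m).
Of cube_1, cube_2, cube_3, cube_4, cube_5 only 4 to 5 are there at a start; the rules pass over those that are not, and their reading is None.
Of spacer_1, spacer_2, spacer_3, spacer_4, spacer_5, spacer_6 only 1 to 3 are there at a start; the rules pass over those that are not, and their reading is None.
At some moment in a run one of cube_1, cube_2, cube_3, cube_4, cube_5, spacer_7 may be knocked a few centimetres aside while the robot is not near it.
Once in a run the grip may slacken for a moment while it holds something.
It also fails if it takes over 210 s, if anything falls off the work surface, if the arm or the gripper's body presses on something with over 40 N, if the wrist force passes 120 N, or if a joint passes its speed limit or range.

## Working session

There is one attempt and no reset: what is moved stays moved. The work goes in short steps, Python scripts to look and compute and a tool call to move; the robot and the scene stay as the last step left them, time stands still between calls to the robot, and variables do not carry over. Pictures are saved under pics/ and viewed, about 12 in all and at most 16, crops included, and the job is handed in when it is done.

Besides the shell and the picture viewer there is one more tool, called after "Emit:" as a command line: name --pt "numbers of a row" for each row, then --argument value for the rest. move_arm: Moves the arm, as the interface text tells. Its arguments: {"type":"object","properties":{"deltas":{"type":"array","items":{"type":"array","items":{"type":"number"}}},"claw":{"type":"number"},"squeeze":{"type":"number"}},"required":["deltas"]}

```bash
ls; mkdir -p pics
python3 - <<'E'
from station import arm
import cv2,numpy as np
print(arm.get_state()); print(arm.tcp_to_grasp)
for n in ("top","side","wrist"):
    f=arm.grab_frame(n); cv2.imwrite(f"pics/{n}0.png",f[:,:,::-1])
    print(n,{k:np.round(v,4).tolist() for k,v in arm.calibration(n).items()})
E
```

```text
pics
{'t': 0.0, 'q': array([ 1.60209122e+00,  3.59397530e-01,  1.10870373e-02, -3.27772736e-04,
       -1.22410583e+00, -2.88109879e-01]), 'qd': array([ 0.00048946,  0.00068969,  0.00070979, -0.0005915 , -0.00136445,
       -0.00124808]), 'joint_efforts': array([-5.14579770e-04, -5.82719886e+01,  2.93049413e+01,  6.99698031e+00,
        6.92967908e-03, -1.53584938e-04]), 'eef_pos': array([0.17139983, 0.65268737, 0.40373186]), 'ee_rot': array([ 3.13995187e+00, -1.64920430e-04, -2.56926468e-01]), 'force': array([-0.21771129,  0.12830804, -0.52030597]), 'moment': array([-0.00469657, -0.02167815, -0.01303782]), 'width': 0.08768467861096244}
0.1593
top {'intrinsics': [[469.3973, 0.0, 276.5913], [0.0, 469.3973, 215.6679], [0.0, 0.0, 1.0]], 'k1': 0.0056, 'T': [[0.0223, 0.9928, -0.1174, 0.4578], [-0.9997, 0.0238, 0.0115, 0.0088], [0.0142, 0.1171, 0.993, 1.1933], [0.0, 0.0, 0.0, 1.0]]}
side {'intrinsics': [[536.3599, 0.0, 279.8263], [0.0, 536.3599, 204.7259], [0.0, 0.0, 1.0]], 'k1': 0.0183, 'T': [[-0.9528, 0.1399, -0.2696, 0.1657], [-0.3031, -0.4959, 0.8138, 1.2926], [-0.0198, 0.8571, 0.5148, 0.882], [0.0, 0.0, 0.0, 1.0]]}
wrist {'intrinsics': [[312.3235, 0.0, 276.323], [0.0, 312.3235, 206.2563], [0.0, 0.0, 1.0]], 'k1': -0.0489, 'mount': [[0.0006, 0.9538, 0.3004, 0.0816], [1.0, -0.0004, -0.0008, 0.0007], [-0.0007, 0.3004, -0.9538, 0.0194], [0.0, 0.0, 0.0, 1.0]]}
```

View pics/top0.png

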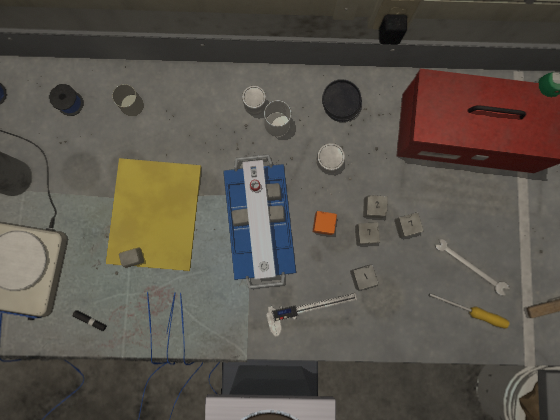

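View pics/side0.png

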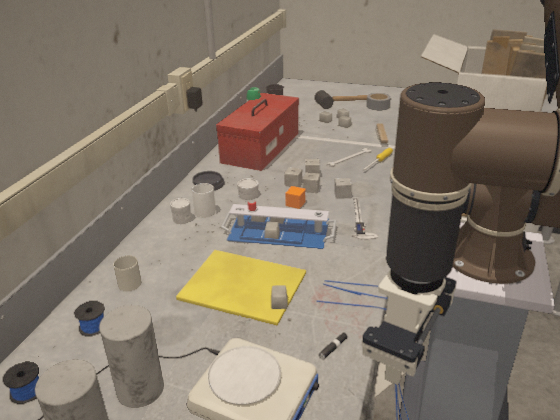

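Top view: the carrier runs upward with the pivot at (264,267) and the knob at (256,185). It holds spacers at (240,215), (275,213) and (273,190). Four cubes stand at (376,207), (369,233), (410,226) and (365,277). The spare spacer on the pad is at (131,257), the tin is at (331,156), and the orange cube at (325,222) is a decoy.

```bash
cat > h.py <<'E'
from station import arm
import cv2, numpy as np
from scipy.optimize import minimize
from scipy.spatial.transform import Rotation as R
def pose(s=None):
    s=s or arm.get_state(); T=np.eye(4); T[:3,:3]=R.from_euler('xyz',s['ee_rot']).as_matrix(); T[:3,3]=s['eef_pos']; return T
class Cam:
    def __init__(s,n):
        s.n=n; c=arm.calibration(n); s.K=np.array(c['intrinsics']); s.k=c['k1']
        s.T=np.array(c['T']) if 'T' in c else pose()@np.array(c['mount'])
        s.img=arm.grab_frame(n)
    def save(s,f): cv2.imwrite('pics/'+f,s.img[:,:,::-1])
    def proj(s,P):
        p=(np.atleast_2d(P)-s.T[:3,3])@s.T[:3,:3]; u=np.c_[p[:,0],-p[:,1]]/-p[:,2:3]
        u=u*(1+s.k*(u**2).sum(1,keepdims=True)); return u*[s.K[0,0],s.K[1,1]]+s.K[:2,2]
    def at(s,uv,z):
        d=(np.array(uv)-s.K[:2,2])/[s.K[0,0],s.K[1,1]]; u=d.copy()
        for _ in range(8): u=d/(1+s.k*(u@u))
        r=s.T[:3,:3]@[u[0],-u[1],-1]; return s.T[:3,3]+r*(z-s.T[2,3])/r[2]
    def fit(s,mask,dims,z0,yaw0=None,xy0=None):
        """fit upright box (bottom z0) to mask; returns x,y,yawdeg,iou"""
        S=np.array([[i,j,k] for i in(-.5,.5) for j in(-.5,.5) for k in(0,1)])*dims
        ys,xs=np.nonzero(mask); 
        if xy0 is None: xy0=s.at([xs.mean(),ys.mean()],z0+dims[2]*.6)[:2]
        x0,x1,y0,y1=max(xs.min()-30,0),xs.max()+30,max(ys.min()-30,0),ys.max()+30
        m=cv2.resize(mask[y0:y1,x0:x1].astype(np.float32),None,fx=4,fy=4,interpolation=cv2.INTER_LINEAR)>.5
        def cost(v):
            c,q=np.cos(v[2]),np.sin(v[2]); P=S@np.array([[c,q,0],[-q,c,0],[0,0,1]])+[v[0],v[1],z0]
            h=cv2.convexHull(((s.proj(P)-[x0,y0]+.5)*4*16).astype(np.int32))
            b=np.zeros(m.shape,np.uint8); cv2.fillPoly(b,[h],1,shift=4); b=b>0
            return 1-(b&m).sum()/max((b|m).sum(),1)
        best=None
        for a in (np.radians([0,22,45,67,90,112,135,157]) if yaw0 is None else [np.radians(yaw0)]):
            r=minimize(cost,[*xy0,a],method='Nelder-Mead',options=dict(initial_simplex=np.array([*xy0,a])+np.array([[0,0,0],[.01,0,0],[0,.01,0],[0,0,.2]]),xatol=1e-4,fatol=1e-4,maxiter=150))
            if best is None or r.fun<best.fun: best=r
        return np.round([best.x[0]*1000,best.x[1]*1000,np.degrees(best.x[2]),100*(1-best.fun)],1)
CUBE=(.05,.05,.05); SP=(.04,.05,.036)
E
python3 - <<'E'
from h import *
c=Cam('top')
for n,d,z in [('carrier',(.28,.156,.02),0),('strap',(.285,.05,.004),.063),('pad',(.27,.21,.012),0),('cube_1_mid',CUBE,0),('spacer_7_mid',SP,0.012),('tin',(.068,.068,.045),0)]:
    for m in arm.masks_of(n,'top')[:7]:
        print(n,round(m['score'],2),np.round(m['xy']),m['pixels'].sum(), c.fit(m['pixels'],d,z) if m['score']>.3 else '')
for n,z in [('knob',.083),('slot',.063),('carrier',0),('strap',.063),('pad',0),('place_1',.01),('place_6',.01),('tin',0)]:
    for m in arm.spot_point(n,'top')[:1]: print(n,round(m['score'],2),np.round(m['xy']),np.round(c.at(m['xy'],z)*1000))
E
```

```text
carrier 0.77 [251. 230.] 4217 [584.3  40.1 187.5  53.7]
strap 0.86 [258. 221.] 2218 [585.4  40.5 187.8  89.4]
pad 0.78 [155. 214.] 8552 [596.4 306.6  -3.6  94.7]
cube_1_mid 0.56 [410. 226.] 539 [ 580.1 -334.4   15.    94.8]
cube_1_mid 0.54 [252. 231.] 4412 [536.1  86.   10.6  10.5]
spacer_7_mid 0.71 [132. 256.] 349 [482.7 349.6  10.   80.7]
spacer_7_mid 0.3 [249. 234.] 4200 
tin 0.81 [331. 160.] 607 [ 747.8 -135.9   66.2   72.3]
knob 0.25 [329. 162.] [ 724. -128.   83.]
slot 0.75 [252. 171.] [699.  58.  63.]
strap 0.81 [257. 221.] [577.  42.  63.]
pad 0.8 [154. 217.] [588. 306.   0.]
place_1 0.96 [277. 237.] [544.  -8.  10.]
place_6 0.96 [277. 237.] [544.  -8.  10.]
tin 0.55 [328. 162.] [ 741. -136.    0.]
```

Emit:
move_arm --pt "23 -30 0 0 0 1" --pt "23 -30 0 0 0 1" --pt "23 -30 0 0 0 1" --pt "23 -30 0 0 0 1" --pt "23 -30 0 0 0 1"

```text
t: 1.32
eef_pos: [0.2871, 0.5013, 0.4048]
ee_rot: [-3.141, -0.0, -0.168]
force: [1.1, 1.0, -0.1]
width: 0.0873
```

Emit:
move_arm --pt "23 -30 0 0 0 1" --pt "23 -30 0 0 0 1" --pt "23 -30 0 0 0 1" --pt "23 -30 0 0 0 1" --pt "23 -30 0 0 0 1"

```text
t: 1.73
eef_pos: [0.4022, 0.3512, 0.4051]
ee_rot: [-3.141, -0.0, -0.081]
force: [1.5, 0.6, -0.3]
width: 0.0877
```

Emit:
move_arm --pt "23 -30 0 0 0 1" --pt "23 -30 0 0 0 1" --pt "23 -30 0 0 0 1" --pt "23 -30 0 0 0 1" --pt "23 -30 0 0 0 1"

```text
t: 2.15
eef_pos: [0.5172, 0.2011, 0.4051]
ee_rot: [-3.141, -0.001, 0.006]
force: [0.3, 0.6, -1.1]
width: 0.0878
```

Emit:
move_arm --pt "23 -30 0 0 0 0" --pt "23 -30 0 0 0 0" --pt "23 -30 0 0 0 0" --pt "23 -30 0 0 0 0" --pt "0 0 0 0 0 0"

```text
t: 2.57
eef_pos: [0.6112, 0.0784, 0.4041]
ee_rot: [3.14, 0.0, 0.001]
force: [0.0, 1.4, -0.3]
width: 0.0876
```

```bash
cat > look.py <<'E'
from h import *
import sys
def look(name=None,cubes=True):
    c=Cam('wrist'); s=arm.get_state()
    print('t',round(s['t'],2),'tcp',np.round(s['eef_pos']*1000,1),'rot',np.round(np.degrees(s['ee_rot']),1),'q',np.round(s['q'],2),'w',round(s['width']*1000,1),'F',np.round(s['force'],1))
    if name: c.save(name)
    return c
E
python3 - <<'E'
from look import *
c=look('w1.png')
for n,d,z in [('carrier',(.28,.156,.02),0),('strap',(.285,.05,.004),.063),('knob',(.025,.025,.029),.067),('cube_1_mid',CUBE,0),('spacer_7_mid',SP,0.01)]:
    for m in arm.masks_of(n,'wrist')[:6]:
        if m['score']>.3: print(n,round(m['score'],2),np.round(m['xy']),m['pixels'].sum(), c.fit(m['pixels'],d,z))
for n,z in [('knob',.083),('slot',.063),('place_1',.01),('strap',.063)]:
    for m in arm.spot_point(n,'wrist')[:6]: print(n,round(m['score'],2),np.round(m['xy']),np.round(c.at(m['xy'],z)*1000))
E
```

```text
t 2.62 tcp [609.9  80.  404. ] rot [180.   0.   0.] q [ 0.45  0.26 -0.13  0.   -1.18  1.12] w 87.9 F [-0.2  0.3  0. ]
carrier 0.87 [281. 159.] 13426 [609.3  43.3   6.7  43.6]
carrier 0.62 [350. 187.] 1067 [ 658.9 -133.    92.4   26.3]
strap 0.79 [310. 182.] 10569 [583.   38.5 187.8  84.5]
strap 0.68 [281. 155.] 13355 [593.5  87.1 187.   42.2]
knob 0.77 [309. 180.] 10404 [595.6  35.4  77.8   8.8]
spacer_7_mid 0.54 [349. 190.] 1054 [598.4  -6.5 121.   57.7]
knob 0.65 [304. 142.] [661.  51.  83.]
slot 0.61 [300. 102.] [699.  53.  63.]
place_1 0.97 [265. 149.] [646.  90.  10.]
place_1 0.86 [342. 225.] [549.  -7.  10.]
place_1 0.82 [280. 231.] [542.  72.  10.]
strap 0.68 [309. 213.] [583.  42.  63.]
strap 0.47 [ 99. 185.] [615. 267.  63.]
```

View pics/w1.png

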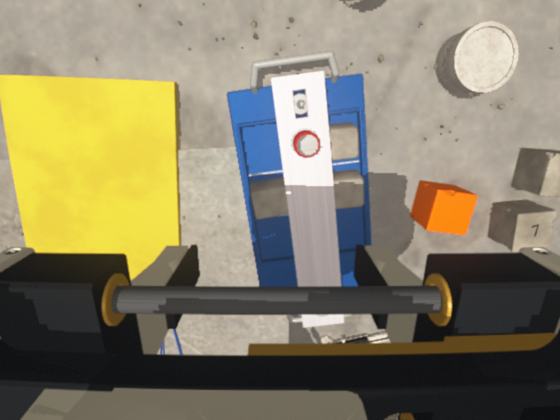

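Knob is at about (661,51), with the slot over the stud at (699,53). I'll descend and grip the knob.

Emit:
move_arm --pt "10 -6 -20 0 0 0" --pt "10 -6 -20 0 0 0" --pt "10 -6 -20 0 0 0" --pt "10 -6 -20 0 0 0" --pt "11 -5 -20 0 0 0"

```text
t: 3.48
eef_pos: [0.6596, 0.0541, 0.3041]
ee_rot: [-3.141, -0.0, 0.006]
force: [0.1, 0.4, -0.0]
width: 0.0879
```

Emit:
move_arm --pt "0 0 -20 0 0 0" --pt "0 0 -20 0 0 0" --pt "0 0 -12 0 0 0" --pt "0 0 -5 0 0 0" --pt "0 0 0 0 0 0"

```text
t: 3.9
eef_pos: [0.6591, 0.0541, 0.2467]
ee_rot: [3.141, 0.002, 0.006]
force: [0.1, -0.4, -0.4]
width: 0.0875
```

Emit:
move_arm --pt "0 0 0 0 0 0" --pt "0 0 0 0 0 0" --pt "0 0 0 0 0 0" --pt "0 0 0 0 0 0" --pt "0 0 0 0 0 0" --claw 255 --squeeze 30

```text
t: 4.32
eef_pos: [0.6596, 0.0539, 0.2485]
ee_rot: [-3.141, -0.001, 0.005]
force: [-0.7, 0.4, -0.7]
width: 0.0598
```

Emit:
move_arm --pt "0 0 0 0 0 0" --pt "0 0 0 0 0 0" --pt "0 0 0 0 0 0" --pt "0 0 0 0 0 0" --pt "0 0 0 0 0 0"

```text
t: 4.73
eef_pos: [0.6595, 0.0536, 0.2477]
ee_rot: [3.141, 0.0, 0.005]
force: [-0.2, -10.1, 5.3]
width: 0.0265
```

Emit:
move_arm --pt "0 -1 2 0 0 0" --pt "0 -1 4 0 0 0" --pt "0 0 4 0 0 0" --pt "0 0 4 0 0 0" --pt "0 0 1 0 0 0"

```text
t: 5.15
eef_pos: [0.6595, 0.052, 0.2634]
ee_rot: [-3.141, -0.001, 0.005]
force: [-1.0, -0.8, -2.5]
width: 0.0236
```

Emit:
move_arm --pt "0 0 0 0 0 0" --pt "0 0 0 0 0 0" --pt "0 0 0 0 0 0" --pt "0 0 0 0 0 0" --pt "0 0 0 0 0 0"

```text
t: 5.57
eef_pos: [0.6595, 0.0519, 0.2626]
ee_rot: [-3.142, -0.0, 0.005]
force: [0.5, 0.4, -1.9]
width: 0.0237
```

Run:
```python
from look import *
c=look('w2.png')
c2=Cam('side'); i=cv2.resize(c2.img[180:270,190:370],None,fx=4,fy=4); 
cv2.imwrite('pics/s2.png',i[:,:,::-1])
```

```text
t 5.62 tcp [659.5  51.9 262.6] rot [180.    0.    0.3] q [ 0.37  0.45 -0.19  0.   -0.93  1.2 ] w 23.9 F [ 0.5  1.  -2.6]
```

View pics/s2.png

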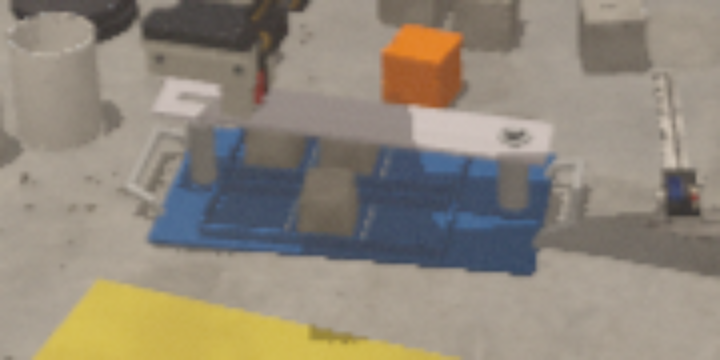

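The strap's slot end is lifted clear of the stud (crop, slot at (190,100), collar post below it). Now I'll swing it.

Emit:
move_arm --pt "-4 20 0 0 0 6" --pt "-6 19.5 0 0 0 6" --pt "-8 18.5 0 0 0 6" --pt "-9.7 18 0 0 0 6" --pt "-11.6 16.7 0 0 0 6"

```text
t: 6.08
eef_pos: [0.6196, 0.1452, 0.2623]
ee_rot: [3.142, 0.001, 0.533]
force: [-2.1, -1.5, -1.7]
width: 0.0235
```

Emit:
move_arm --pt "-13 15.5 0 0 0 6" --pt "-15 14 0 0 0 6" --pt "-16 12.3 0 0 0 6" --pt "-17.3 10.5 0 0 0 6" --pt "-18.4 8.7 0 0 0 6"

```text
t: 6.5
eef_pos: [0.5387, 0.205, 0.2618]
ee_rot: [-3.14, 0.004, 1.057]
force: [-1.6, -4.7, -2.3]
width: 0.024
```

Emit:
move_arm --pt "-19 6.7 0 0 0 6" --pt "-20 4.7 0 0 0 6" --pt "-20 2.5 0 0 0 6" --pt "-20.4 0.4 0 0 0 6" --pt "-20 -1.6 0 0 0 6"

```text
t: 6.92
eef_pos: [0.4391, 0.2162, 0.2617]
ee_rot: [-3.138, 0.005, 1.581]
force: [0.8, -10.2, -2.1]
width: 0.024
```

Emit:
move_arm --pt "-10 -1.5 0 0 0 3" --pt "-10 -2.3 0 0 0 3" --pt "0 0 0 0 0 0" --pt "0 0 0 0 0 0" --pt "0 0 0 0 0 0"

```text
t: 7.33
eef_pos: [0.42, 0.2121, 0.2621]
ee_rot: [-3.138, 0.005, 1.68]
force: [2.4, -10.2, -2.5]
width: 0.024
```

Emit:
move_arm --pt "0 -1 -8 0 0 0" --pt "0 -1 -8 0 0 0" --pt "0 0 -8 0 0 0" --pt "0 0 -8 0 0 0" --pt "0 0 -4 0 0 0"

```text
t: 7.75
eef_pos: [0.421, 0.2126, 0.2255]
ee_rot: [-3.141, 0.0, 1.681]
force: [-1.5, 1.2, 0.4]
width: 0.0243
```

Emit:
move_arm --pt "0 0 0 0 0 0" --pt "0 0 0 0 0 0" --pt "0 0 0 0 0 0" --pt "0 0 0 0 0 0" --pt "0 0 0 0 0 0" --claw 0

```text
t: 8.17
eef_pos: [0.4211, 0.2125, 0.227]
ee_rot: [3.141, -0.0, 1.681]
force: [1.1, -0.7, -0.4]
width: 0.052
```

Emit:
move_arm --pt "0 0 0 0 0 0" --pt "0 0 20 0 0 0" --pt "0 0 40 0 0 0" --pt "0 0 40 0 0 -6" --pt "0 0 40 0 0 -7"

```text
t: 8.58
eef_pos: [0.4207, 0.212, 0.3684]
ee_rot: [-3.141, 0.001, 1.449]
force: [0.5, 0.7, -0.8]
width: 0.0845
```

Emit:
move_arm --pt "25 -20 10 0 0 -7" --pt "25 -20 10 0 0 -7" --pt "25 -20 10 0 0 -7" --pt "25 -20 10 0 0 -7" --pt "25 -20 10 0 0 -7"

```text
t: 9.0
eef_pos: [0.5469, 0.1112, 0.4176]
ee_rot: [3.141, -0.001, 0.837]
force: [-0.7, 0.9, -0.1]
width: 0.0878
```

Emit:
move_arm --pt "0 -38 5 0 0 -7" --pt "0 -38 5 0 0 -7" --pt "0 -38 5 0 0 -7" --pt "0 -38 5 0 0 -7" --pt "0 -38 5 0 0 -7"

```text
t: 9.42
eef_pos: [0.5456, -0.0794, 0.4421]
ee_rot: [-3.142, -0.0, 0.226]
force: [0.7, 0.8, 0.3]
width: 0.0873
```

Emit:
move_arm --pt "0 -38 0 0 0 -5" --pt "0 -38 0 0 0 -3" --pt "0 -38 0 0 0 0" --pt "0 -38 0 0 0 0" --pt "0 0 0 0 0 0"

```text
t: 9.83
eef_pos: [0.5454, -0.2347, 0.4413]
ee_rot: [3.141, 0.001, 0.088]
force: [0.0, 0.5, 0.0]
width: 0.0874
```

Run:
```python
from look import *
c=look('w3.png')
for m in arm.masks_of('cube_1_mid','wrist')[:8]:
    if m['score']>.25: print('cube',round(m['score'],2),np.round(m['xy']),m['pixels'].sum(), c.fit(m['pixels'],CUBE,0))
for n,z in [('cube_1_mid',.025),('place_1',.01),('spacer_1_mid',.028),('tin',0)]:
    for m in arm.spot_point(n,'wrist')[:7]: print(n,round(m['score'],2),np.round(m['xy']),np.round(c.at(m['xy'],z)*1000))
c.save('w3.png')
```

```text
t 9.88 tcp [ 545.4 -232.7  441.2] rot [1.8e+02 1.0e-01 5.0e+00] q [-0.07  0.2  -0.12  0.   -1.25  1.73] w 87.8 F [-0.3  0.  -0.4]
cube 0.86 [357. 156.] 1995 [ 580.1 -334.8   14.8   90.6]
cube_1_mid 0.86 [353. 155.] [ 579. -331.   25.]
place_1 0.77 [25. 76.] [642.  93.  10.]
place_1 0.75 [107. 157.] [545.  -9.  10.]
place_1 0.67 [ 49. 160.] [536.  72.  10.]
tin 0.72 [ 48. 158.] [535.  81.   0.]
tin 0.23 [ 25. 115.] [592. 108.   0.]
```

View pics/w3.png

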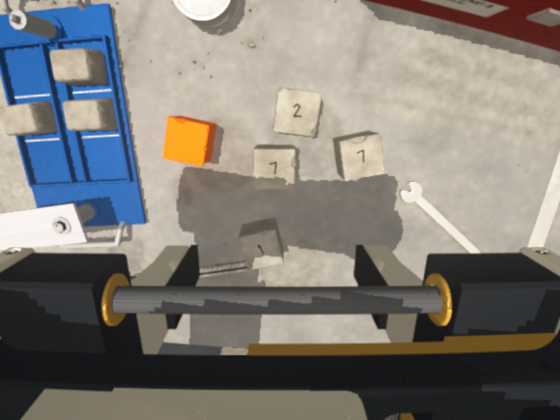

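Wrist view: the strap is swung aside (white, bottom left). The four cubes are "2" at (298,111), "7" at (275,163), "7" at (361,156) and "1" at (262,246). The network found only one of them, so I'll segment the rest myself.

```bash
cat >> look.py <<'E'
def gc(c,uv,r):
    m=np.zeros(c.img.shape[:2],np.uint8); g=m.copy()
    u,v=map(int,uv); g[:]=cv2.GC_BGD; g[max(v-r,0):v+r,max(u-r,0):u+r]=cv2.GC_PR_BGD
    q=int(r*.7); g[max(v-q,0):v+q,max(u-q,0):u+q]=cv2.GC_PR_FGD; q=r//3; g[v-q:v+q,u-q:u+q]=cv2.GC_FGD
    cv2.grabCut(np.ascontiguousarray(c.img[:,:,::-1]),g,None,np.zeros((1,65)),np.zeros((1,65)),6,cv2.GC_INIT_WITH_MASK)
    b=((g==1)|(g==3)).astype(np.uint8); b=cv2.morphologyEx(b,cv2.MORPH_OPEN,np.ones((3,3)))
    n,l=cv2.connectedComponents(b); return l==l[v,u]
def draw(c,f,boxes,z0s,dims,crop=None):
    i=cv2.resize(c.img,None,fx=2,fy=2)[:,:,::-1].copy()
    for (x,y,a,*_),z,d in zip(boxes,z0s,dims):
        S=np.array([[p,q] for p,q in((-.5,-.5),(.5,-.5),(.5,.5),(-.5,.5))])*d[:2]; a=np.radians(a)
        P=S@np.array([[np.cos(a),np.sin(a)],[-np.sin(a),np.cos(a)]])+np.array([x,y])/1000
        for zz in (z,z+d[2]): cv2.polylines(i,[np.int32(c.proj(np.c_[P,np.full(4,zz)])*2+1)],True,(0,0,255),1)
    if crop: u0,u1,v0,v1=crop; i=i[2*v0:2*v1,2*u0:2*u1]
    cv2.imwrite('pics/'+f,i)
def carrier(c):
    h=cv2.cvtColor(np.ascontiguousarray(c.img),cv2.COLOR_RGB2HSV)
    b=((h[:,:,0]>100)&(h[:,:,0]<128)&(h[:,:,1]>110)&(h[:,:,2]>40)).astype(np.uint8)
    n,l,s,_=cv2.connectedComponentsWithStats(cv2.morphologyEx(b,cv2.MORPH_CLOSE,np.ones((5,5)))); k=1+s[1:,4].argmax()
    m=np.zeros_like(b); cv2.fillConvexPoly(m,cv2.convexHull(np.argwhere(l==k)[:,::-1].astype(np.int32)),1); return m>0
E
python3 - <<'E'
from look import *
c=look()
B=[]
for uv in [(298,111),(275,163),(361,156),(262,246)]:
    m=gc(c,uv,38); B.append(c.fit(m,CUBE,0)); print(uv,m.sum(),B[-1],c.at(uv,.05)[:2]*1000)
draw(c,'w3d.png',B,[0]*4,[CUBE]*4,(180,440,70,290))
t=Cam('top'); print('carrier top',t.fit(carrier(t),(.28,.156,.01),0,7.6), t.fit(carrier(t),(.28,.156,.02),0,7.6))
for m in arm.masks_of('strap','top')[:1]: print('strap',m['score'],t.fit(m['pixels'],(.285,.05,.004),.05))
E
```

```text
t 10.18 tcp [ 546.2 -228.4  441.9] rot [-180.    -0.     5.4] q [-0.07  0.2  -0.12 -0.   -1.25  1.73] w 87.2 F [-0.6  0.1 -1.1]
(298, 111) 1937 [ 622.9 -253.9   88.8   95.5] [ 626.74900376 -246.71003544]
(275, 163) 1398 [ 559.3 -232.     6.1   73.9] [ 564.48592966 -226.04872434]
(361, 156) 2071 [ 579.6 -335.8   15.5   93.4] [ 582.7274573 -327.6081245]
(262, 246) 2036 [ 445.7 -214.7   61.6   66. ] [ 454.66896718 -219.2584229 ]
carrier top [623.7  66.3  10.8  45.8] [623.7  54.9   5.6  45. ]
strap 0.58 [442.8 131.8 104.7  83.5]
```

View pics/w3d.png

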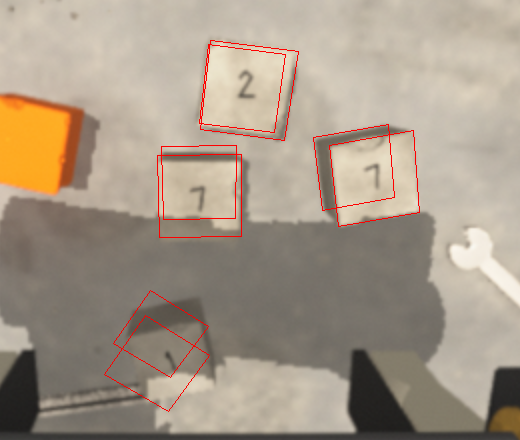

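Emit:
move_arm --pt "20 -6 -35 0 0 -3" --pt "20 -6 -35 0 0 -3" --pt "20 -6 -35 0 0 0" --pt "17 -7 -37 0 0 0" --pt "0 0 0 0 0 0"

```text
t: 10.7
eef_pos: [0.6233, -0.2538, 0.2894]
ee_rot: [-3.139, 0.013, -0.013]
force: [-1.1, 0.7, -1.9]
width: 0.0875
```

```bash
cat >> look.py <<'E'
def see(xy,z0=0,dims=CUBE,r=60,f=None,yaw0=None,crop=None):
    """find block expected at world xy (mm) in wrist view, fit"""
    c=look(); p=np.array([*np.array(xy)/1000,z0+dims[2]]); uv=c.proj(p)[0]; m=gc(c,uv,r); b=c.fit(m,dims,z0,yaw0)
    print('expected uv',uv.round(),'area',m.sum(),'fit',b)
    if f: draw(c,f,[b],[z0],[dims],crop)
    return c,b
E
python3 - <<'E'
from look import *
c,b=see((623,-254),f='w4.png')
for m in arm.masks_of('cube_1_mid','wrist')[:8]:
    print('cube',round(m['score'],2),np.round(m['xy']),m['pixels'].sum(), c.fit(m['pixels'],CUBE,0))
E
```

```text
t 10.75 tcp [ 623.  -253.8  293.4] rot [-179.9    0.6   -0.7] q [-0.1   0.44 -0.13 -0.   -1.01  1.66] w 87.5 F [ 0.1 -0.6  1.2]
expected uv [276. 218.] area 9327 fit [ 609.4 -262.8   46.7   56.4]
cube 0.85 [367. 240.] 2458 [ 578.5 -335.9   17.1   46.8]
```

View pics/w4.png

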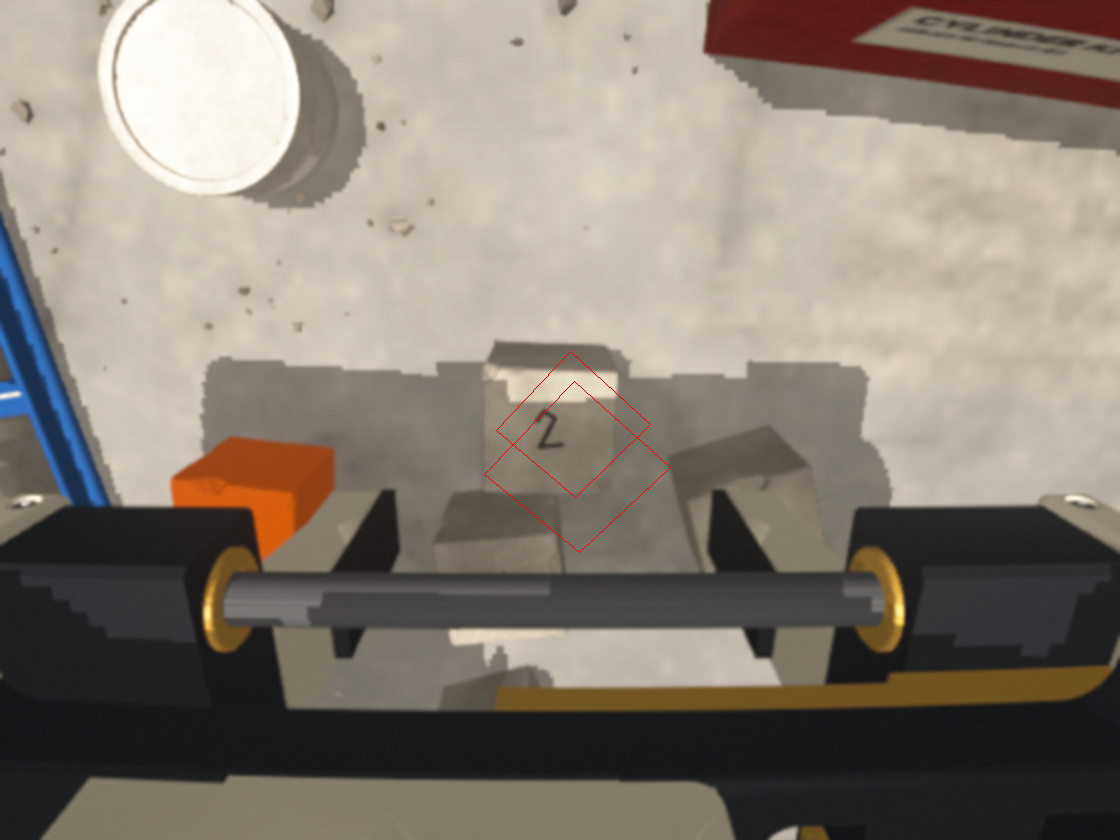

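Wrist view: cube "2" has its top face centred at about (276,216), directly under the grasp axis and nearly square. I'll descend and grip.

Emit:
move_arm --pt "0 0 -25 0 0 0" --pt "0 0 -30 0 0 -1" --pt "0 0 -30 0 0 0" --pt "0 0 -19 0 0 0" --pt "0 0 0 0 0 0"

```text
t: 11.22
eef_pos: [0.6219, -0.2538, 0.1943]
ee_rot: [-3.141, 0.003, -0.03]
force: [-0.5, 0.4, -0.3]
width: 0.0877
```

Emit:
move_arm --pt "0 0 0 0 0 0" --pt "0 0 0 0 0 0" --pt "0 0 0 0 0 0" --pt "0 0 0 0 0 0" --pt "0 0 0 0 0 0" --claw 255 --squeeze 35

```text
t: 11.63
eef_pos: [0.6234, -0.2546, 0.1973]
ee_rot: [3.141, -0.002, -0.03]
force: [-0.6, 1.0, 0.5]
width: 0.0598
```

Emit:
move_arm --pt "0 0 0 0 0 0" --pt "0 0 0 0 0 0" --pt "0 0 5 0 0 0" --pt "0 0 15 0 0 0" --pt "0 0 30 0 0 0"

```text
t: 12.05
eef_pos: [0.6212, -0.2543, 0.2419]
ee_rot: [-3.14, 0.008, -0.031]
force: [0.0, -0.4, -3.7]
width: 0.05
```

Emit:
move_arm --pt "0 0 35 0 0 0" --pt "0 0 35 0 0 0" --pt "0 20 0 0 0 0" --pt "-10 30 0 0 0 1" --pt "-10 35 0 0 0 1"

```text
t: 12.47
eef_pos: [0.6025, -0.1699, 0.3157]
ee_rot: [-3.142, 0.0, 0.003]
force: [0.1, 1.6, -3.3]
width: 0.0499
```

Emit:
move_arm --pt "-10 35 0 0 0 1" --pt "-10 35 0 0 0 1" --pt "-10 35 0 0 0 2" --pt "-10 20 0 0 0 2" --pt "0 0 0 0 0 0"

```text
t: 12.88
eef_pos: [0.5612, -0.0416, 0.3156]
ee_rot: [-3.141, 0.001, 0.115]
force: [-0.5, -0.5, -3.1]
width: 0.0501
```

Emit:
move_arm --pt "0 0 0 0 0 0" --pt "0 0 0 0 0 0" --pt "0 0 0 0 0 0" --pt "0 0 0 0 0 0" --pt "0 0 0 0 0 0"

```text
t: 13.3
eef_pos: [0.5632, -0.0454, 0.3154]
ee_rot: [3.141, 0.0, 0.108]
force: [-0.4, 0.4, -3.6]
width: 0.0496
```

Run:
```python
from look import *
c=look('w5.png')
m=carrier(c); print(m.sum())
i=cv2.resize(c.img,(800,600))[:,:,::-1]; cv2.imwrite('pics/w5.png',i)
for n,z in [('place_1',.01),('spacer_1_mid',.028),('cube_1_mid',.025)]:
    for k in arm.spot_point(n,'wrist')[:7]: print(n,round(k['score'],2),np.round(k['xy']),np.round(c.at(k['xy'],z)*1000))
```

```text
t 13.35 tcp [563.2 -45.3 315.4] rot [180.    0.    6.2] q [ 0.27  0.25 -0.36  0.   -0.96  1.41] w 49.9 F [-0.1  0.1 -2.9]
42176
place_1 0.87 [151. 212.] [535.  74.  10.]
place_1 0.79 [234. 211.] [545.  -7.  10.]
place_1 0.56 [134.  89.] [648.  88.  10.]
place_1 0.31 [226. 155.] [598.   4.  10.]
```

View pics/w5.png

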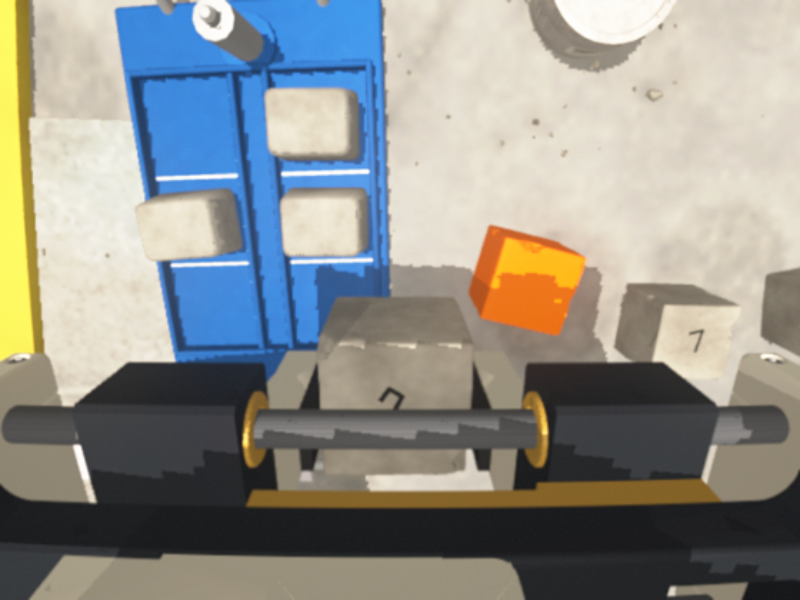

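Wrist view with cube "2" in hand: the carrier is open, with the stud at (213,18) and spacers in left-2, right-2 and right-3. The painted lines are clear, so I'll fit the carrier pose from them.

```bash
cat >> look.py <<'E'
def lines(c,C=(584,40,7.7)):
    """fit carrier pose from the 4 painted lines; returns x,y,yaw mm/deg"""
    a=np.radians(C[2]); Rm=np.array([[np.cos(a),-np.sin(a)],[np.sin(a),np.cos(a)]])
    A=[];B=[]
    h=cv2.cvtColor(np.ascontiguousarray(c.img),cv2.COLOR_RGB2HSV); w=((h[:,:,1]<90)&(h[:,:,2]>120)).astype(np.uint8)
    n,l,s,ce=cv2.connectedComponentsWithStats(w)
    for q in [(-14.5,40),(41.5,40),(-14.5,-40),(41.5,-40)]:
        p=Rm@np.array(q)+C[:2]; uv=c.proj([*p/1000,.01])[0]
        k=[j for j in range(1,n) if s[j,2]>25 and s[j,3]<12 and np.hypot(*(ce[j]-uv))<15]
        if k: ys,xs=np.nonzero(l==k[0]); v=[(xs.min()+xs.max())/2,ys.mean()]; A.append(q); B.append(c.at(ce[k[0]],.01)[:2]*1000); print(q,uv.round(1),ce[k[0]].round(1),s[k[0],:4],B[-1].round(1))
    A=np.array(A,float);B=np.array(B); a0,b0=A.mean(0),B.mean(0); X=A-a0;Y=B-b0
    th=np.arctan2((X[:,0]*Y[:,1]-X[:,1]*Y[:,0]).sum(),(X*Y).sum()); r=np.array([[np.cos(th),-np.sin(th)],[np.sin(th),np.cos(th)]])
    t=b0-r@a0; print('carrier',t.round(1),np.degrees(th).round(2),'res',(B-(A@r.T+t)).round(1).tolist()); return t,np.degrees(th)
E
python3 - <<'E'
from look import *
c=look()
t,th=lines(c)
T=pose()
for z in (.155,.135): 
    P=np.array([[.025,y,z,1] for y in(-.025,.025)])@T.T; print(z,c.proj(P[:,:3]).round(1))
print('stud', c.at((213/1.4286,18/1.4286),.073)*1000)
E
```

```text
t 13.55 tcp [563.1 -44.9 315.6] rot [180.    0.    6.3] q [ 0.27  0.25 -0.36 -0.   -0.96  1.41] w 49.7 F [-0.1  0.3 -2.9]
(-14.5, 40) [146.7 182.6] [146.6 184.4] [119 183  56   4] [562.5  77.9]
(41.5, 40) [137.9 121.7] [138.3 123.4] [109 121  59   6] [618.3  84.8]
(41.5, -40) [226.6 118.7] [228.3 120.4] [197 118  63   6] [629.2   4.3]
carrier [582.4  39.5] 7.35 res [[-0.4, 0.5], [-0.1, 0.3], [0.5, -0.8]]
0.155 [[221.1 233.9]
 [327.8 234. ]]
0.135 [[212.9 252.8]
 [335.4 252.8]]
stud [694.70207803  50.82014109  73.        ]
```

Run:
```python
from look import *
c=look()
T=pose()
i=c.img.copy()
S=np.array([[x,y,z,1] for x in(-.025,.025) for y in(-.025,.025) for z in (.1455,.1955)])
P=(S@T.T)[:,:3]; uv=c.proj(P)
i=cv2.resize(i[190:350,190:370],None,fx=4,fy=4,interpolation=cv2.INTER_CUBIC)[:,:,::-1].copy()
for a,b in [(0,2),(2,6),(6,4),(4,0),(6,7),(4,5),(5,7)]:
    f=lambda k:tuple(np.int32((uv[k]-[190,190]+.5)*4)); cv2.line(i,f(a),f(b),(0,0,255),1)
cv2.imwrite('pics/w6.png',i[:600])
```

```text
t 13.6 tcp [563.1 -44.8 315.6] rot [-180.     0.     6.3] q [ 0.27  0.25 -0.36 -0.   -0.96  1.41] w 49.5 F [ 0.2 -1.4 -1.8]
```

View pics/w6.png

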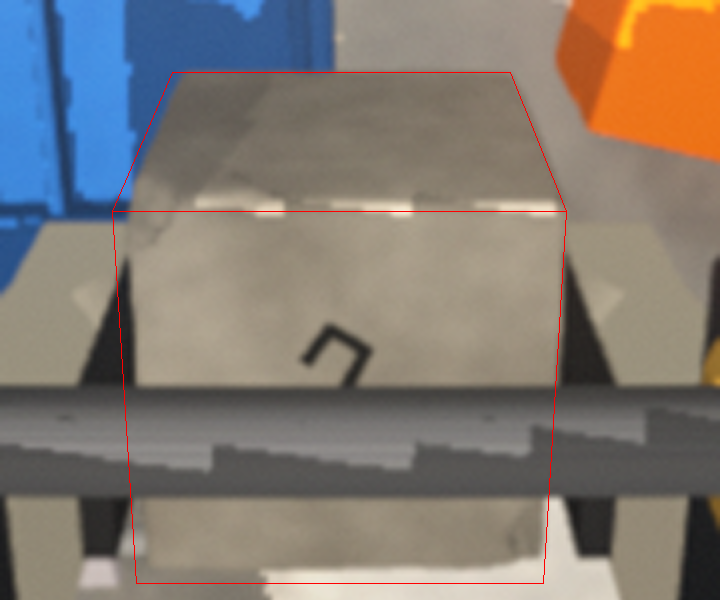

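Emit:
move_arm --pt "-6 13 0 0 0 1" --pt "-6 13 -5 0 0 0.2" --pt "-5.4 12.4 -25 0 0 0" --pt "0 0 -35 0 0 0" --pt "0 0 -20 0 0 0"

```text
t: 14.02
eef_pos: [0.5446, -0.0057, 0.2287]
ee_rot: [-3.141, 0.001, 0.131]
force: [-0.6, -0.2, -4.0]
width: 0.0498
```

Emit:
move_arm --pt "0 0 -5 0 0 0" --pt "0 0 0 0 0 0" --pt "0 0 0 0 0 0" --pt "0 0 0 0 0 0" --pt "0 0 0 0 0 0"

```text
t: 14.43
eef_pos: [0.5464, -0.0061, 0.2273]
ee_rot: [-3.141, -0.003, 0.131]
force: [-0.6, 0.4, -2.6]
width: 0.0497
```

Run:
```python
from look import *
c=look()
```

```text
t 14.48 tcp [546.2  -6.1 227.1] rot [-1.8e+02 -1.0e-01  7.5e+00] q [ 0.35  0.33 -0.49  0.   -0.74  1.35] w 49.8 F [-0.3  0.4 -3.4]
```

Emit:
move_arm --pt "0 0 -4 0 0 0" --pt "0 0 -3 0 0 0" --pt "0 0 -3 0 0 0" --pt "0 0 -2 0 0 0" --pt "0 0 -2 0 0 0"

```text
t: 14.9
eef_pos: [0.5456, -0.0062, 0.2113]
ee_rot: [3.141, 0.0, 0.131]
force: [0.2, 0.4, -1.6]
width: 0.05
```

Emit:
move_arm --pt "0 0 -2 0 0 0" --pt "0 0 -2 0 0 0" --pt "0 0 -1 0 0 0" --pt "0 0 0 0 0 0" --pt "0 0 0 0 0 0"

```text
t: 15.32
eef_pos: [0.5457, -0.0061, 0.2066]
ee_rot: [-3.142, -0.0, 0.131]
force: [0.2, -0.1, -3.0]
width: 0.0497
```

Emit:
move_arm --pt "0 0 -1 0 0 0" --pt "0 0 0 0 0 0" --pt "0 0 0 0 0 0" --pt "0 0 0 0 0 0" --pt "0 0 0 0 0 0" --claw 75

```text
t: 15.73
eef_pos: [0.5458, -0.0061, 0.2058]
ee_rot: [-3.142, -0.0, 0.131]
force: [-0.3, 0.3, -0.8]
width: 0.0617
```

Emit:
move_arm --pt "0 0 10 0 0 0" --pt "0 0 20 0 0 0" --pt "0 0 30 0 0 0" --pt "0 0 30 0 0 0" --pt "2 -30 10 0 0 0"

```text
t: 16.15
eef_pos: [0.5492, -0.0337, 0.3112]
ee_rot: [-3.141, -0.007, 0.135]
force: [0.9, -0.1, 0.4]
width: 0.062
```

Emit:
move_arm --pt "3 -39 0 0 0 0" --pt "3 -39 0 0 0 0" --pt "3 -39 0 0 0 0" --pt "3 -39 0 0 0 0" --pt "3 -39 0 0 0 0" --claw 0

```text
t: 16.57
eef_pos: [0.5625, -0.233, 0.3069]
ee_rot: [3.141, -0.001, 0.131]
force: [1.2, 0.6, -0.1]
width: 0.086
```

Emit:
move_arm --pt "0 0 0 0 0 -3" --pt "0 0 0 0 0 0" --pt "0 0 0 0 0 0" --pt "0 0 0 0 0 0" --pt "0 0 0 0 0 0"

```text
t: 16.98
eef_pos: [0.5627, -0.2301, 0.3061]
ee_rot: [3.142, -0.0, 0.081]
force: [0.9, -0.0, -0.2]
width: 0.0876
```

```bash
cat >> look.py <<'E'
def model(f,blocks,crop=(0,560,0,260),k=1.4):
    c=look(); T=pose(); B=[]
    i=cv2.resize(c.img,None,fx=2,fy=2)[:,:,::-1].copy()
    draw(c,f,[b[:3] for b in blocks],[b[3] for b in blocks],[b[4] for b in blocks],crop)
    i=cv2.imread('pics/'+f); i=cv2.resize(i,None,fx=k/2,fy=k/2,interpolation=cv2.INTER_AREA); cv2.imwrite('pics/'+f,i)
    return c
E
python3 - <<'E'
from look import *
c=model('w7.png',[(563,-231,3,0,CUBE),(580,-335,15,0,CUBE),(450,-217,15,0,CUBE)],(150,450,130,360),2)
E
```

```text
t 17.03 tcp [ 562.8 -230.   306.1] rot [180.   -0.    4.6] q [-0.07  0.33 -0.27 -0.   -0.97  1.72] w 87.3 F [-0.4 -0.3 -0.6]
```

View pics/w7.png

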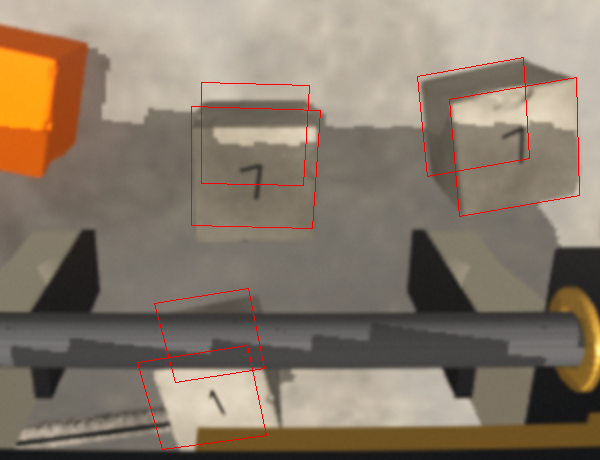

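Emit:
move_arm --pt "-2 -1 -25 0 0 0" --pt "-3 -1 -30 0 0 -0.5" --pt "0 0 -30 0 0 0" --pt "0 0 -25 0 0 0" --pt "0 0 0 0 0 0"

```text
t: 17.45
eef_pos: [0.5557, -0.2319, 0.191]
ee_rot: [-3.14, 0.008, 0.071]
force: [-0.5, -1.0, 0.5]
width: 0.0875
```

Emit:
move_arm --pt "0 0 0 0 0 0" --pt "0 0 0 0 0 0" --pt "0 0 0 0 0 0" --pt "0 0 0 0 0 0" --pt "0 0 0 0 0 0" --claw 255

```text
t: 17.87
eef_pos: [0.5581, -0.2331, 0.1972]
ee_rot: [3.141, -0.002, 0.07]
force: [-0.5, 0.5, -0.2]
width: 0.0599
```

Emit:
move_arm --pt "0 0 0 0 0 0" --pt "0 0 0 0 0 0" --pt "0 0 5 0 0 0" --pt "0 0 15 0 0 0" --pt "0 0 30 0 0 0"

```text
t: 18.28
eef_pos: [0.5558, -0.2329, 0.2426]
ee_rot: [-3.14, 0.008, 0.069]
force: [0.2, -0.4, -3.0]
width: 0.0503
```

Emit:
move_arm --pt "0 0 35 0 0 0" --pt "0 5 35 0 0 0" --pt "0 25 15 0 0 1" --pt "0 35 5 0 0 1" --pt "0 39 0 0 0 1"

```text
t: 18.7
eef_pos: [0.5575, -0.1292, 0.3377]
ee_rot: [3.141, -0.003, 0.12]
force: [1.2, -0.0, -3.7]
width: 0.0501
```

Emit:
move_arm --pt "-5 39 0 0 0 0" --pt "-5 39 0 0 0 0" --pt "-5 39 0 0 0 0" --pt "-5 30 0 0 0 0" --pt "0 20 0 0 0 0"

```text
t: 19.12
eef_pos: [0.5363, 0.0401, 0.3357]
ee_rot: [-3.141, 0.001, 0.123]
force: [0.3, 0.1, -2.5]
width: 0.05
```

Emit:
move_arm --pt "0 0 0 0 0 0" --pt "0 0 0 0 0 0" --pt "0 0 0 0 0 0" --pt "0 0 0 0 0 0" --pt "0 0 0 0 0 0"

```text
t: 19.53
eef_pos: [0.5376, 0.0369, 0.3355]
ee_rot: [3.141, 0.001, 0.12]
force: [-0.1, 0.4, -2.8]
width: 0.0497
```

Run:
```python
from look import *
c=model('w8.png',[(545.6,-5.9,7.5,0.01,CUBE),(535,73.5,7.5,0.01,CUBE)],(0,560,0,400),1.4)
lines(c,(582.5,39.3,7.5))
```

```text
t 19.58 tcp [537.6  36.9 335.5] rot [180.    0.    6.9] q [ 0.43  0.19 -0.39 -0.   -0.99  1.26] w 49.7 F [-0.3  0.1 -2.4]
(-14.5, 40) [238.1 162.4] [239.2 162.7] [211 161  56   4] [562.8  76. ]
(41.5, 40) [235.5 103. ] [235.2 103.1] [206 101  60   5] [618.4  84.6]
(-14.5, -40) [319.3 161.7] [320.5 161.6] [292 160  57   4] [573.5  -3.4]
(41.5, -40) [321.  102.2] [321.7 102. ] [293 101  59   3] [629.1   4.5]
carrier [582.6  38.6] 7.92 res [[0.1, -0.2], [0.2, 0.7], [-0.2, -0.4], [-0.1, -0.2]]
```

View pics/w8.png

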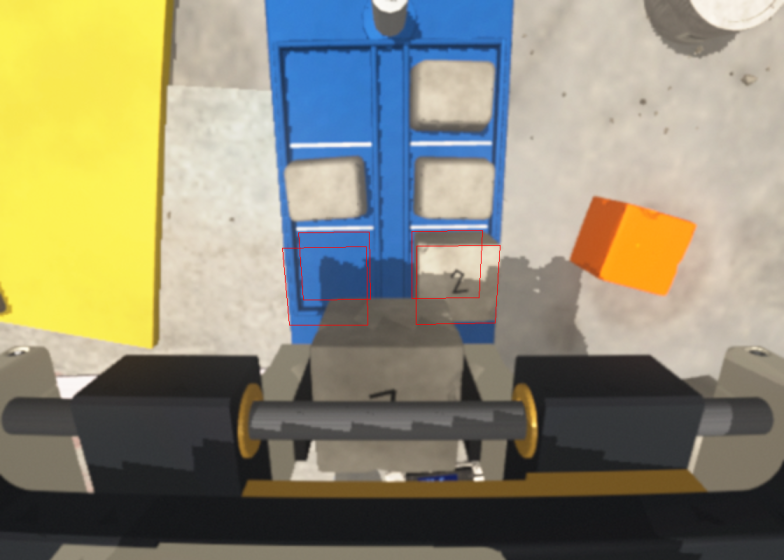

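Emit:
move_arm --pt "-1 18 0 0 0 0.4" --pt "-1.6 18.6 -10 0 0 0.3" --pt "0 0 -35 0 0 0" --pt "0 0 -38 0 0 0" --pt "0 0 -25 0 0 0"

```text
t: 20.0
eef_pos: [0.5342, 0.0737, 0.2252]
ee_rot: [3.142, 0.002, 0.133]
force: [0.2, -0.6, -3.6]
width: 0.05
```

Emit:
move_arm --pt "0 0 0 0 0 0" --pt "0 0 0 0 0 0" --pt "0 0 -3 0 0 0" --pt "0 0 -3 0 0 0" --pt "0 0 -3 0 0 0"

```text
t: 20.42
eef_pos: [0.5358, 0.0746, 0.2202]
ee_rot: [-3.141, -0.003, 0.134]
force: [-0.2, 0.1, -2.4]
width: 0.0498
```

Emit:
move_arm --pt "0 0 -3 0 0 0" --pt "0 0 -3 0 0 0" --pt "0 0 -3 0 0 0" --pt "0 0 0 0 0 0" --pt "0 0 0 0 0 0"

```text
t: 20.83
eef_pos: [0.535, 0.0744, 0.2095]
ee_rot: [3.141, 0.0, 0.134]
force: [0.1, -0.7, -3.8]
width: 0.0502
```

Emit:
move_arm --pt "0 0 -2.5 0 0 0" --pt "0 0 0 0 0 0" --pt "0 0 0 0 0 0" --pt "0 0 0 0 0 0" --pt "0 0 0 0 0 0"

```text
t: 21.25
eef_pos: [0.5351, 0.0745, 0.2072]
ee_rot: [-3.142, -0.0, 0.134]
force: [0.4, 0.5, -2.8]
width: 0.0498
```

Emit:
move_arm --pt "0 0 0 0 0 0" --pt "0 0 0 0 0 0" --pt "0 0 0 0 0 0" --pt "0 0 0 0 0 0" --pt "0 0 0 0 0 0" --claw 75

```text
t: 21.67
eef_pos: [0.5351, 0.0745, 0.2073]
ee_rot: [-3.141, -0.0, 0.134]
force: [0.4, 0.1, 0.5]
width: 0.0618
```

Emit:
move_arm --pt "0 0 15 0 0 0" --pt "0 0 25 0 0 0" --pt "0 0 25 0 0 0" --pt "20 2 10 0 0 0" --pt "20 2 0 0 0 0"

```text
t: 22.08
eef_pos: [0.576, 0.0788, 0.286]
ee_rot: [-3.14, -0.006, 0.135]
force: [1.4, 0.3, 0.1]
width: 0.0619
```

Emit:
move_arm --pt "15 2 0 0 0 0" --pt "0 0 0 0 0 0" --pt "0 0 0 0 0 0" --pt "0 0 0 0 0 0" --pt "0 0 0 0 0 0"

```text
t: 22.5
eef_pos: [0.5894, 0.0803, 0.282]
ee_rot: [3.142, 0.001, 0.134]
force: [-0.2, -0.2, -0.3]
width: 0.0622
```

Run:
```python
from look import *
c=Cam('wrist'); M=np.array(arm.calibration('wrist')['mount'])
T=np.eye(4); T[:3,:3]=R.from_euler('xyz',[np.pi,0,np.radians(6.9)]).as_matrix(); T[:3,3]=[.5376,.0369,.3355]; n=Cam('wrist'); n.T=T@M
print('spacer2',n.at((233.4,134.4),.046)*1000, 'cube2',n.at((459/1.4,282/1.4),.06)*1000)
c=model('w9.png',[(590.7,80.4,7.6,0.01,SP)],(130,430,60,360),2)
```

```text
spacer2 [592.9804049   79.51295185  46.        ] cube2 [547.95582885  -7.10854553  60.        ]
t 22.65 tcp [589.6  80.4 282.3] rot [-180.     0.     7.7] q [ 0.46  0.33 -0.33 -0.   -0.91  1.24] w 61.8 F [ 0.3  0.2 -0.1]
```

View pics/w9.png

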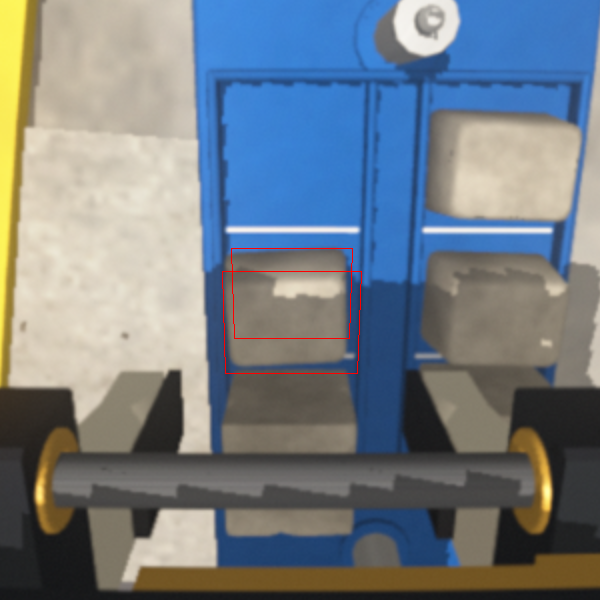

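Emit:
move_arm --pt "3 0 -20 0 0 0" --pt "0 0 -25 0 0 0" --pt "0 0 -20 0 0 0" --pt "0 0 -10 0 0 0" --pt "0 0 -5 0 0 0"

```text
t: 23.07
eef_pos: [0.5924, 0.0802, 0.2006]
ee_rot: [3.141, 0.003, 0.134]
force: [0.4, -0.0, 0.8]
width: 0.0617
```

Emit:
move_arm --pt "0 0 0 0 0 0" --pt "0 0 0 0 0 0" --pt "0 0 0 0 0 0" --pt "0 0 0 0 0 0" --pt "0 0 0 0 0 0" --claw 255

```text
t: 23.48
eef_pos: [0.5935, 0.0807, 0.2033]
ee_rot: [-3.141, -0.002, 0.134]
force: [-0.5, 1.2, 2.6]
width: 0.0461
```

Emit:
move_arm --pt "0 0 5 0 0 0" --pt "0 0 20 0 0 0" --pt "0 0 30 0 0 0" --pt "0 10 30 0 0 0" --pt "0 35 5 0 0 0"

```text
t: 23.9
eef_pos: [0.5941, 0.1233, 0.298]
ee_rot: [-3.141, -0.006, 0.132]
force: [1.0, 0.6, -1.7]
width: 0.0458
```

Emit:
move_arm --pt "0 38 0 0 0 -2" --pt "0 38 0 0 0 -2" --pt "0 38 0 0 0 -2" --pt "0 38 0 0 0 -2" --pt "0 15 0 0 0 0"

```text
t: 24.32
eef_pos: [0.5928, 0.2965, 0.2926]
ee_rot: [-3.141, -0.001, -0.005]
force: [-0.1, -0.4, -1.7]
width: 0.0464
```

Emit:
move_arm --pt "0 0 -35 0 0 0" --pt "0 0 -35 0 0 0" --pt "0 0 -10 0 0 0" --pt "0 0 0 0 0 0" --pt "0 0 0 0 0 0"

```text
t: 24.73
eef_pos: [0.5934, 0.2922, 0.2127]
ee_rot: [3.141, 0.0, -0.005]
force: [0.4, 0.1, -0.8]
width: 0.0463
```

Emit:
move_arm --pt "0 0 -2 0 0 0" --pt "0 0 -2 0 0 0" --pt "0 0 -2 0 0 0" --pt "0 0 -1 0 0 0" --pt "0 0 0 0 0 0"

```text
t: 25.15
eef_pos: [0.5931, 0.2923, 0.2056]
ee_rot: [-3.141, -0.0, -0.006]
force: [-0.1, 0.2, -1.9]
width: 0.0464
```

Run:
```python
from look import *
c=model('w10.png',[],(150,420,100,360),2.2)
```

```text
t 25.2 tcp [593.1 292.4 205.5] rot [-180.    -0.    -0.3] q [ 0.75  0.51 -0.24 -0.   -0.82  0.81] w 46.7 F [-0.4  0.3 -2. ]
```

View pics/w10.png

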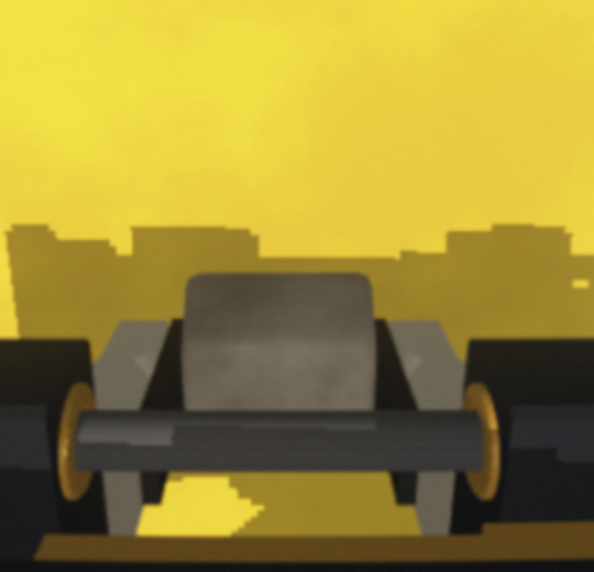

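Emit:
move_arm --pt "0 0 -1.5 0 0 0" --pt "0 0 0 0 0 0" --pt "0 0 0 0 0 0" --pt "0 0 0 0 0 0" --pt "0 0 0 0 0 0" --claw 30

```text
t: 25.62
eef_pos: [0.5931, 0.2925, 0.2037]
ee_rot: [-3.142, -0.0, -0.005]
force: [-0.0, 0.2, 0.2]
width: 0.0737
```

Emit:
move_arm --pt "0 0 15 0 0 0" --pt "0 0 35 0 0 0" --pt "0 0 40 0 0 0" --pt "0 -20 30 0 0 1" --pt "0 -38 10 0 0 1"

```text
t: 26.03
eef_pos: [0.5944, 0.2372, 0.3392]
ee_rot: [-3.138, -0.008, 0.034]
force: [2.6, -0.7, 0.0]
width: 0.0776
```

Emit:
move_arm --pt "0 -40 0 0 0 1" --pt "0 -40 0 0 0 1" --pt "0 -40 0 0 0 1" --pt "0 -40 0 0 0 1" --pt "0 -40 0 0 0 1" --claw 0

```text
t: 26.45
eef_pos: [0.5926, 0.0327, 0.334]
ee_rot: [-3.141, -0.001, 0.118]
force: [1.1, 0.1, 0.4]
width: 0.0877
```

Emit:
move_arm --pt "0 -40 0 0 0 1" --pt "0 -40 0 0 0 1" --pt "0 -40 0 0 0 1" --pt "0 -40 0 0 0 1" --pt "0 -40 0 0 0 1"

```text
t: 26.87
eef_pos: [0.5927, -0.1674, 0.334]
ee_rot: [3.141, -0.001, 0.205]
force: [0.3, -0.2, 0.2]
width: 0.0878
```

Emit:
move_arm --pt "-4 -40 0 0 0 1" --pt "-4 -40 0 0 0 1" --pt "-4 -40 0 0 0 1" --pt "0 -40 0 0 0 0" --pt "0 -8 0 0 0 0"

```text
t: 27.28
eef_pos: [0.5802, -0.3386, 0.3333]
ee_rot: [3.141, 0.001, 0.253]
force: [0.9, 0.6, 0.4]
width: 0.0874
```

Emit:
move_arm --pt "0 0 0 0 0 0" --pt "0 0 0 0 0 0" --pt "0 0 0 0 0 0" --pt "0 0 0 0 0 0" --pt "0 0 0 0 0 0"

```text
t: 27.7
eef_pos: [0.5814, -0.3323, 0.334]
ee_rot: [3.141, -0.0, 0.258]
force: [0.1, 0.4, -0.4]
width: 0.0876
```

Run:
```python
from look import *
c=model('w11.png',[(580,-335,15,0,CUBE),(449,-218,15,0,CUBE)],(150,450,130,360),2)
for m in arm.masks_of('cube_1_mid','wrist')[:8]:
    print('cube',round(m['score'],2),np.round(m['xy']),m['pixels'].sum(), c.fit(m['pixels'],CUBE,0,15))
```

```text
t 27.75 tcp [ 581.4 -332.4  334. ] rot [180.   -0.   14.8] q [-0.23  0.4  -0.1  -0.   -1.08  2.06] w 87.7 F [0.3 0.4 0.1]
cube 0.83 [276. 201.] 3380 [ 579.6 -335.9   16.1   93.5]
```

View pics/w11.png

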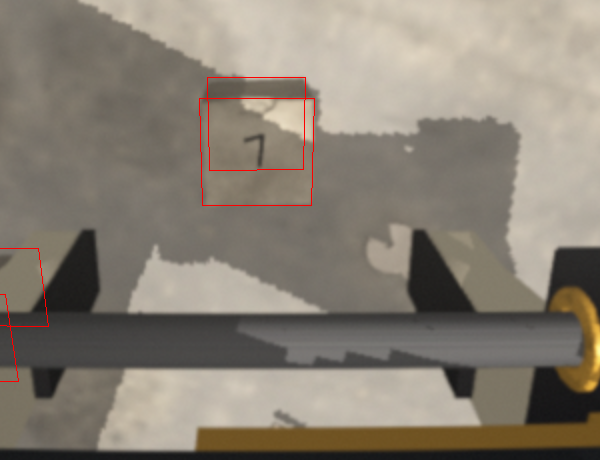

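Emit:
move_arm --pt "-1 -3 -30 0 0 0.5" --pt "0 0 -35 0 0 0" --pt "0 0 -35 0 0 0" --pt "0 0 -28 0 0 0" --pt "0 0 -9 0 0 0"

```text
t: 28.22
eef_pos: [0.5785, -0.3354, 0.192]
ee_rot: [-3.138, 0.005, 0.265]
force: [-0.8, 0.4, -0.7]
width: 0.0878
```

Emit:
move_arm --pt "0 0 0 0 0 0" --pt "0 0 0 0 0 0" --pt "0 0 0 0 0 0" --pt "0 0 0 0 0 0" --pt "0 0 0 0 0 0" --claw 255

```text
t: 28.63
eef_pos: [0.5807, -0.3367, 0.1987]
ee_rot: [3.14, -0.003, 0.265]
force: [-0.1, -0.5, 0.6]
width: 0.0595
```

Emit:
move_arm --pt "0 0 0 0 0 0" --pt "0 0 0 0 0 0" --pt "0 0 5 0 0 0" --pt "0 0 15 0 0 0" --pt "0 0 35 0 0 0"

```text
t: 29.05
eef_pos: [0.5781, -0.3359, 0.2472]
ee_rot: [-3.136, 0.008, 0.264]
force: [-0.2, -0.4, -3.5]
width: 0.0498
```

Emit:
move_arm --pt "0 0 35 0 0 0" --pt "0 15 35 0 0 -1" --pt "0 38 10 0 0 -1" --pt "1 38 0 0 0 -1" --pt "1 38 0 0 0 -1"

```text
t: 29.47
eef_pos: [0.5816, -0.2067, 0.333]
ee_rot: [3.141, -0.002, 0.193]
force: [0.8, 0.5, -2.3]
width: 0.0499
```

Emit:
move_arm --pt "1 38 0 0 0 -1" --pt "1 38 0 0 0 -1" --pt "1 38 0 0 0 -1" --pt "1 38 0 0 0 -1" --pt "1 38 0 0 0 0"

```text
t: 29.88
eef_pos: [0.5864, -0.0159, 0.3318]
ee_rot: [-3.141, 0.0, 0.124]
force: [1.2, -0.1, -2.4]
width: 0.0497
```

Emit:
move_arm --pt "1 38 0 0 0 0" --pt "1 35 0 0 0 0" --pt "0 15 0 0 0 0" --pt "0 0 0 0 0 0" --pt "0 0 0 0 0 0"

```text
t: 30.3
eef_pos: [0.5888, 0.0712, 0.3314]
ee_rot: [3.141, 0.001, 0.127]
force: [-1.0, -0.6, -2.4]
width: 0.0496
```

Run:
```python
from look import *
c=look()
lines(c,(582.5,39,7.6))
```

```text
t 30.35 tcp [588.8  70.4 331.4] rot [1.8e+02 1.0e-01 7.2e+00] q [ 0.45  0.28 -0.27 -0.   -1.01  1.25] w 50.0 F [ 0.2  0.4 -2.2]
(41.5, 40) [266.2 162. ] [266. 162.] [238 161  57   3] [618.3  84.3]
(41.5, -40) [348.4 161.7] [348.2 162. ] [321 161  56   3] [628.6   5. ]
carrier [582.3  39.3] 7.42 res [[-0.0, 0.0], [0.0, -0.0]]
```

Emit:
move_arm --pt "1.8 10.5 0 0 0 0.4" --pt "0 0 -20 0 0 0" --pt "0 0 -35 0 0 0" --pt "0 0 -35 0 0 0" --pt "0 0 -13 0 0 0"

```text
t: 30.77
eef_pos: [0.5891, 0.0793, 0.2242]
ee_rot: [3.141, 0.006, 0.13]
force: [-1.4, -0.8, -2.8]
width: 0.05
```

Emit:
move_arm --pt "0 0 0 0 0 0" --pt "0 0 -3 0 0 0" --pt "0 0 -3 0 0 0" --pt "0 0 -3 0 0 0" --pt "0 0 -3 0 0 0"

```text
t: 31.18
eef_pos: [0.5914, 0.081, 0.2178]
ee_rot: [-3.141, -0.002, 0.132]
force: [-0.4, -0.3, -3.0]
width: 0.0496
```

Emit:
move_arm --pt "0 0 -3 0 0 0" --pt "0 0 -3 0 0 0" --pt "0 0 -2 0 0 0" --pt "0 0 0 0 0 0" --pt "0 0 0 0 0 0"

```text
t: 31.6
eef_pos: [0.5908, 0.081, 0.2086]
ee_rot: [3.141, 0.0, 0.133]
force: [-0.6, 0.3, -2.4]
width: 0.0494
```

Emit:
move_arm --pt "0 0 -1.3 0 0 0" --pt "0 0 0 0 0 0" --pt "0 0 0 0 0 0" --pt "0 0 0 0 0 0" --pt "0 0 0 0 0 0" --claw 75

```text
t: 32.02
eef_pos: [0.591, 0.081, 0.2076]
ee_rot: [-3.142, -0.0, 0.132]
force: [0.6, -0.7, 0.4]
width: 0.0616
```

Emit:
move_arm --pt "0 0 15 0 0 0" --pt "0 0 35 0 0 0" --pt "0 0 35 0 0 0" --pt "-5 -20 30 0 0 1" --pt "-10 -30 0 0 0 1"

```text
t: 32.43
eef_pos: [0.5785, 0.0325, 0.3292]
ee_rot: [-3.141, -0.011, 0.172]
force: [1.7, -1.2, 1.0]
width: 0.062
```

Emit:
move_arm --pt "-17 -33 0 0 0 1" --pt "-17 -33 0 0 0 1" --pt "-17 -33 0 0 0 1" --pt "-17 -33 0 0 0 1" --pt "-17 -33 0 0 0 1" --claw 0

```text
t: 32.85
eef_pos: [0.4897, -0.1353, 0.3228]
ee_rot: [3.141, -0.001, 0.256]
force: [1.0, -0.3, -0.3]
width: 0.0863
```

Emit:
move_arm --pt "-14 -30 0 0 0 0" --pt "-14 -30 0 0 0 0" --pt "-14 -24 0 0 0 0" --pt "0 0 0 0 0 0" --pt "0 0 0 0 0 0"

```text
t: 33.27
eef_pos: [0.448, -0.2192, 0.3226]
ee_rot: [3.141, -0.0, 0.252]
force: [0.2, 0.9, 1.2]
width: 0.0877
```

Run:
```python
from look import *
c=model('w12.png',[(449,-218,15,0,CUBE)],(150,450,110,340),2)
for m in arm.masks_of('cube_1_mid','wrist')[:8]:
    print('cube',round(m['score'],2),np.round(m['xy']),m['pixels'].sum(), c.fit(m['pixels'],CUBE,0,15))
```

```text
t 33.32 tcp [ 448.6 -218.5  322.6] rot [180.   -0.   14.5] q [-0.06  0.14 -0.48  0.   -0.94  1.88] w 87.7 F [-0.2 -0.1  0.1]
```

View pics/w12.png

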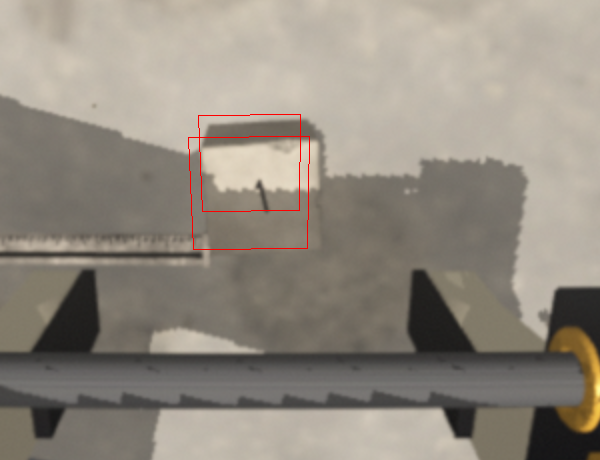

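Emit:
move_arm --pt "0 -2.6 -25 0 0 1" --pt "0.4 -2.6 -35 0 0 1" --pt "0 0 -35 0 0 0" --pt "0 0 -25 0 0 0" --pt "0 0 -6 0 0 0"

```text
t: 33.78
eef_pos: [0.4482, -0.2221, 0.1927]
ee_rot: [-3.139, 0.006, 0.29]
force: [-0.2, -0.8, -1.0]
width: 0.0876
```

Emit:
move_arm --pt "0 0 0 0 0 0" --pt "0 0 0 0 0 0" --pt "0 0 0 0 0 0" --pt "0 0 0 0 0 0" --pt "0 0 0 0 0 0" --claw 255

```text
t: 34.2
eef_pos: [0.4498, -0.2232, 0.1978]
ee_rot: [3.14, -0.003, 0.29]
force: [-0.5, 0.6, -0.8]
width: 0.0593
```

Emit:
move_arm --pt "0 0 0 0 0 0" --pt "0 0 0 0 0 0" --pt "0 0 5 0 0 0" --pt "0 0 15 0 0 0" --pt "0 0 35 0 0 0"

```text
t: 34.62
eef_pos: [0.4472, -0.223, 0.2485]
ee_rot: [-3.138, 0.008, 0.288]
force: [0.1, 0.1, -2.4]
width: 0.0502
```

Emit:
move_arm --pt "0 0 35 0 0 0" --pt "10 15 35 0 0 -1" --pt "20 30 5 0 0 -1" --pt "20 30 0 0 0 -1" --pt "20 30 0 0 0 -1"

```text
t: 35.03
eef_pos: [0.5194, -0.1173, 0.3278]
ee_rot: [-3.141, -0.002, 0.217]
force: [0.7, -1.2, -2.7]
width: 0.0501
```

Emit:
move_arm --pt "20 33 0 0 0 -1" --pt "20 33 0 0 0 -1" --pt "20 33 0 0 0 -1" --pt "20 33 0 0 0 -1" --pt "20 33 0 0 0 -1"

```text
t: 35.45
eef_pos: [0.6195, 0.0484, 0.3262]
ee_rot: [-3.142, 0.001, 0.131]
force: [-0.3, -1.3, -2.5]
width: 0.0499
```

Emit:
move_arm --pt "17 25 0 0 0 0" --pt "10 15 0 0 0 0" --pt "0 0 0 0 0 0" --pt "0 0 0 0 0 0" --pt "0 0 0 0 0 0"

```text
t: 35.87
eef_pos: [0.6456, 0.0863, 0.3258]
ee_rot: [3.141, 0.002, 0.132]
force: [-0.5, -0.5, -3.5]
width: 0.0502
```

Emit:
move_arm --pt "0.4 2.3 0 0 0 0" --pt "0 0 -20 0 0 0" --pt "0 0 -35 0 0 0" --pt "0 0 -33 0 0 0" --pt "0 0 -10 0 0 0"

```text
t: 36.28
eef_pos: [0.6443, 0.0875, 0.2239]
ee_rot: [3.141, 0.007, 0.13]
force: [-1.3, -0.4, -3.4]
width: 0.0497
```

Emit:
move_arm --pt "0 0 0 0 0 0" --pt "0 0 -3 0 0 0" --pt "0 0 -3 0 0 0" --pt "0 0 -3 0 0 0" --pt "0 0 -3 0 0 0"

```text
t: 36.7
eef_pos: [0.6471, 0.0892, 0.2178]
ee_rot: [-3.141, -0.003, 0.133]
force: [-0.8, -0.0, -3.8]
width: 0.0494
```

Emit:
move_arm --pt "0 0 -3 0 0 0" --pt "0 0 -2 0 0 0" --pt "0 0 -2 0 0 0" --pt "0 0 0 0 0 0" --pt "0 0 0 0 0 0"

```text
t: 37.12
eef_pos: [0.6466, 0.0891, 0.2092]
ee_rot: [3.141, 0.0, 0.133]
force: [0.6, 0.3, -1.8]
width: 0.0494
```

Emit:
move_arm --pt "0 0 -1.8 0 0 0" --pt "0 0 0 0 0 0" --pt "0 0 0 0 0 0" --pt "0 0 0 0 0 0" --pt "0 0 0 0 0 0" --claw 75

```text
t: 37.53
eef_pos: [0.6468, 0.0891, 0.2078]
ee_rot: [-3.142, -0.001, 0.132]
force: [-0.7, -0.2, 0.0]
width: 0.0617
```

Emit:
move_arm --pt "0 0 15 0 0 0" --pt "0 0 35 0 0 0" --pt "0 0 35 0 0 0" --pt "-20 0 30 0 0 0" --pt "-30 0 20 0 0 0"

```text
t: 37.95
eef_pos: [0.5982, 0.0892, 0.3455]
ee_rot: [-3.142, -0.004, 0.132]
force: [-0.2, 0.9, 1.0]
width: 0.0615
```

Emit:
move_arm --pt "-30 0 20 0 0 0" --pt "-30 0 20 0 0 0" --pt "-20 0 20 0 0 0" --pt "0 0 0 0 0 0" --pt "0 0 0 0 0 0" --claw 0

```text
t: 38.37
eef_pos: [0.5159, 0.0891, 0.4048]
ee_rot: [-3.14, -0.004, 0.133]
force: [0.0, -0.9, -0.8]
width: 0.0857
```

```bash
cat > chk.py <<'E'
from look import *
def check(f):
    c=look(); C=np.array([582.5,39.1]); a=np.radians(7.6); Rm=np.array([[np.cos(a),-np.sin(a)],[np.sin(a),np.cos(a)]])
    P=[Rm@np.array([x,y])+C for y in(40,-40) for x in(-42.5,13.5,69.5)]
    D=[CUBE]*4+[SP]*2
    draw(c,'a.png',[(*p,7.6) for p in P],[.01]*6,D,(100,500,0,260))
    t=Cam('top'); i=cv2.imread('pics/a.png'); j=cv2.resize(t.img[130:290,80:330],None,fx=2,fy=2,interpolation=cv2.INTER_CUBIC)[:,:,::-1]
    i=cv2.resize(i,None,fx=.65,fy=.65,interpolation=cv2.INTER_AREA)[:330]
    W=max(i.shape[1],j.shape[1]); o=np.zeros((i.shape[0]+j.shape[0],W,3),np.uint8); o[:i.shape[0],:i.shape[1]]=i; o[i.shape[0]:,:j.shape[1]]=j
    cv2.imwrite('pics/'+f,o[:600]); print(o.shape)
    for m in arm.masks_of('spacer_7_mid','top'): print('sp',round(m['score'],2),np.round(m['xy']),t.at(m['xy'],.04).round(3))
    for m in arm.masks_of('strap','top')[:1]: print('strap',t.fit(m['pixels'],(.285,.05,.004),.045))
    for k in arm.spot_point('knob','top')[:2]: print('knob',round(k['score'],2),k['xy'],t.at(k['xy'],.055).round(3))
    for k in arm.spot_point('knob','wrist')[:2]: print('knobw',round(k['score'],2),k['xy'],c.at(k['xy'],.055).round(3))
E
python3 -c "
from chk import *
check('w13.png')"
```

```text
t 38.42 tcp [516.3  89.1 403.5] rot [-1.799e+02 -1.000e-01  7.600e+00] q [ 0.55  0.11 -0.32 -0.   -1.14  1.16] w 86.7 F [ 0.2  0.5 -0.2]
(650, 520, 3)
sp 0.44 [269. 198.] [0.639 0.016 0.04 ]
strap [441.9 134.1 104.9  83.4]
knob 0.94 [185.3, 283.6] [0.423 0.211 0.055]
knobw 0.64 [161.3, 251.1] [0.422 0.212 0.055]
```

Run:
```python
from look import *
a=cv2.imread('pics/w13.png'); s=Cam('side')
j=cv2.resize(s.img[170:330,150:360],None,fx=1.28,fy=1.6875,interpolation=cv2.INTER_CUBIC)[:,:,::-1]
o=np.zeros((600,800,3),np.uint8); o[:a.shape[0],:a.shape[1]]=a[:600]; o[:j.shape[0],525:525+j.shape[1]]=j
cv2.imwrite('pics/w14.png',o); print(s.n)
```

```text
side
```

View pics/w14.png

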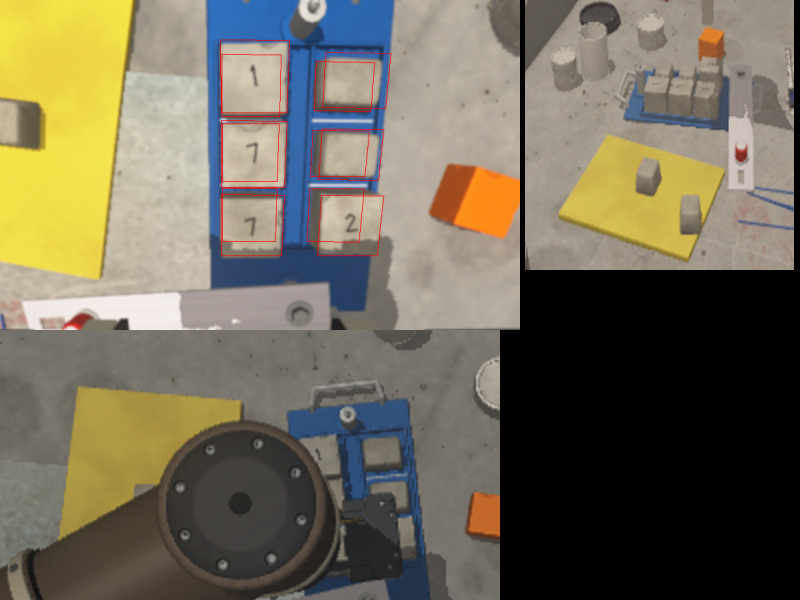

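Last view: all four cubes sit inside their model outlines (left row 1, 2 and 3, and right row 1). Spacers are in right-2 and right-3, and two spacers are on the yellow pad. The strap's knob is at (422,212) mm, so I'll regrip it and swing the strap back.

Emit:
move_arm --pt "-6 9 0 0 0 6.5" --pt "-6 9 0 0 0 6.5" --pt "-6 9 0 0 0 6.5" --pt "-7 9 0 0 0 6.5" --pt "-7 9 0 0 0 6.5"

```text
t: 39.13
eef_pos: [0.4847, 0.1344, 0.4018]
ee_rot: [-3.142, 0.001, 0.705]
force: [-0.1, 0.0, 0.7]
width: 0.0876
```

Emit:
move_arm --pt "-7 9 -20 0 0 6.5" --pt "-7 9 -20 0 0 6.5" --pt "-7 9 -20 0 0 6.5" --pt "-7 9 -20 0 0 6.5" --pt "-7 9 -20 0 0 6.5"

```text
t: 39.55
eef_pos: [0.4495, 0.1794, 0.3012]
ee_rot: [-3.141, 0.001, 1.272]
force: [0.3, 0.5, -0.6]
width: 0.0874
```

Emit:
move_arm --pt "-7 9 0 0 0 6.5" --pt "-7 9 0 0 0 6.5" --pt "-7 8 0 0 0 6.5" --pt "-6 7 0 0 0 6.5" --pt "0 0 0 0 0 0"

```text
t: 39.97
eef_pos: [0.4223, 0.2129, 0.302]
ee_rot: [-3.141, 0.001, 1.727]
force: [0.2, 0.5, -0.5]
width: 0.0878
```

Run:
```python
from look import *
c=look()
for k in arm.spot_point('knob','wrist')[:3]: print('knobw',round(k['score'],2),k['xy'],c.at(k['xy'],.053).round(4))
h=cv2.cvtColor(np.ascontiguousarray(c.img),cv2.COLOR_RGB2HSV)
b=(((h[:,:,0]<8)|(h[:,:,0]>172))&(h[:,:,1]>140)&(h[:,:,2]>60)).astype(np.uint8)
n,l,s,ce=cv2.connectedComponentsWithStats(b)
for j in range(1,n):
    if s[j,4]>60: print(s[j],ce[j].round(1),c.at(ce[j],.06).round(4))
```

```text
t 40.02 tcp [422.6 212.5 302.1] rot [-180.     0.    98.6] q [ 0.88  0.12 -0.56  0.   -0.89  2.41] w 87.4 F [0.3 0.6 0.1]
knobw 0.85 [274.4, 217.0] [0.4204 0.2122 0.053 ]
[258 202  32  30 193] [275.1 210.1] [0.4197 0.2202 0.06  ]
```

Emit:
move_arm --pt "-2 0 -20 0 0 0" --pt "0 0 -25 0 0 0" --pt "0 0 -20 0 0 0" --pt "0 0 -10 0 0 0" --pt "0 0 -4 0 0 0"

```text
t: 40.48
eef_pos: [0.4206, 0.2111, 0.2216]
ee_rot: [-3.139, 0.002, 1.717]
force: [0.3, -0.2, 0.1]
width: 0.0877
```

Emit:
move_arm --pt "0 0 0 0 0 0" --pt "0 0 0 0 0 0" --pt "0 0 0 0 0 0" --pt "0 0 0 0 0 0" --pt "0 0 0 0 0 0" --claw 255 --squeeze 35

```text
t: 40.9
eef_pos: [0.4209, 0.2122, 0.2243]
ee_rot: [3.14, -0.001, 1.72]
force: [-0.1, -0.2, 0.4]
width: 0.0598
```

Emit:
move_arm --pt "0 0 0 0 0 0" --pt "0 0 0 0 0 0" --pt "0 0 0 0 0 0" --pt "0 0 0 0 0 0" --pt "0 0 0 0 0 0"

```text
t: 41.32
eef_pos: [0.4206, 0.212, 0.2236]
ee_rot: [3.142, 0.0, 1.721]
force: [-0.6, 0.2, -0.0]
width: 0.0266
```

Emit:
move_arm --pt "0 0 5 0 0 0" --pt "0 0 8 0 0 0" --pt "0 0 10 0 0 0" --pt "0 0 10 0 0 0" --pt "0 0 9 0 0 0"

```text
t: 41.73
eef_pos: [0.4204, 0.2114, 0.2664]
ee_rot: [-3.141, 0.001, 1.72]
force: [2.0, -6.6, -3.7]
width: 0.0241
```

Emit:
move_arm --pt "0 0 0 0 0 0" --pt "0 0 0 0 0 0" --pt "0 0 0 0 0 0" --pt "0 0 0 0 0 0" --pt "0 0 0 0 0 0"

```text
t: 42.15
eef_pos: [0.4205, 0.2116, 0.2653]
ee_rot: [-3.141, 0.001, 1.721]
force: [0.8, -4.8, -2.4]
width: 0.0238
```

Run:
```python
from look import *
c=look(); s=Cam('side')
for cam,k in((c,'wrist'),(s,'side')):
    for n in('slot','knob'):
        for m in arm.spot_point(n,k)[:2]: print(k,n,round(m['score'],2),np.round(m['xy'],1),cam.at(m['xy'],.063).round(4),cam.at(m['xy'],.08).round(4))
# predicted slot pixel in side view vs lift, strap yaw ~103.7 deg about pivot
P=np.array([.468,.0238])
a=np.radians(103.7)
for h in (0,.01,.015,.02,.025): print(h,s.proj([*(P+.231*np.array([np.cos(a),np.sin(a)])),.063+h])[0].round(1))
```

```text
t 42.2 tcp [420.5 211.7 265.3] rot [-1.799e+02  1.000e-01  9.860e+01] q [ 0.89  0.17 -0.61  0.   -0.79  2.41] w 23.5 F [ 1.6 -5.4 -2.3]
wrist slot 0.68 [270.5 185.7] [0.4112 0.2466 0.063 ] [0.411  0.2508 0.08  ]
wrist knob 0.77 [276.6 263.7] [0.4227 0.1955 0.063 ] [0.4214 0.2044 0.08  ]
side slot 0.66 [321.4 246.9] [0.4249 0.1726 0.063 ] [0.4195 0.1959 0.08  ]
side slot 0.63 [318.5 260.4] [0.4179 0.2314 0.063 ] [0.4127 0.2535 0.08  ]
side knob 0.98 [321.8 245.1] [0.4258 0.1644 0.063 ] [0.4204 0.1879 0.08  ]
0 [318.7 264.6]
0.01 [318.7 261.4]
0.015 [318.8 259.8]
0.02 [318.8 258.2]
0.025 [318.8 256.5]
```

Emit:
move_arm --pt "1 -0.5 3 0 0 0" --pt "0 0 0 0 0 0" --pt "20 3.8 0 0 0 -6" --pt "20 1.6 0 0 0 -6" --pt "20.4 -0.4 0 0 0 -6"

```text
t: 42.87
eef_pos: [0.4825, 0.2166, 0.2686]
ee_rot: [-3.141, 0.001, 1.402]
force: [-0.7, -5.0, -3.0]
width: 0.0241
```

Emit:
move_arm --pt "20 -2.6 0 0 0 -6" --pt "20 -4.7 0 0 0 -6" --pt "19 -6.7 0 0 0 -6" --pt "18.4 -8.7 0 0 0 -6" --pt "17.3 -10.5 0 0 0 -6"

```text
t: 43.28
eef_pos: [0.5776, 0.1832, 0.2681]
ee_rot: [-3.141, 0.001, 0.878]
force: [-3.4, -2.6, -2.6]
width: 0.0236
```

Run:
```python
from look import *
c=look(); p=arm.get_state()['eef_pos'][:2]*1000-[468,23.8]; print(np.hypot(*p),np.degrees(np.arctan2(p[1],p[0])))
```

```text
t 43.33 tcp [579.8 181.8 268. ] rot [1.80e+02 1.00e-01 4.98e+01] q [ 0.63  0.37 -0.31  0.   -0.89  1.81] w 23.8 F [ 1.9 -2.2 -3. ]
193.49522062389528 54.71923783793952
```

Emit:
move_arm --pt "16 -12.3 0 0 0 -6" --pt "14.8 -14 0 0 0 -6" --pt "13.2 -15.4 0 0 0 -6" --pt "11.6 -16.7 0 0 0 -6" --pt "9.7 -17.8 0 0 0 -6"

```text
t: 43.75
eef_pos: [0.6426, 0.1069, 0.268]
ee_rot: [-3.141, 0.001, 0.354]
force: [-3.6, -1.7, -3.2]
width: 0.0238
```

Emit:
move_arm --pt "7.9 -18.7 0 0 0 -6" --pt "5 -19 0 0 0 -6" --pt "2 -17 0 0 0 -5" --pt "0 0 0 0 0 0" --pt "0 0 0 0 0 0"

```text
t: 44.17
eef_pos: [0.6576, 0.0523, 0.2687]
ee_rot: [-3.141, -0.001, 0.062]
force: [-0.5, 0.8, -0.7]
width: 0.0237
```

Run:
```python
from look import *
c=look(); p=arm.get_state()['eef_pos'][:2]*1000-[468,23.8]; print(np.hypot(*p),np.degrees(np.arctan2(p[1],p[0])))
for n in('slot','knob'):
    for m in arm.spot_point(n,'wrist')[:2]: print(n,round(m['score'],2),np.round(m['xy'],1),c.at(m['xy'],.079).round(4))
for m in arm.masks_of('strap','wrist')[:2]: 
    if m['score']>.3: print('strap',round(m['score'],2),m['pixels'].sum())
s=Cam('side')
for m in arm.spot_point('slot','side')[:2]: print('side slot',round(m['score'],2),np.round(m['xy'],1))
for h in (0,.01,.015,.02): print(h,s.proj([.697,.0544,.063+h])[0].round(1))
```

```text
t 44.22 tcp [657.5  52.9 268.8] rot [-1.8e+02 -1.0e-01  3.7e+00] q [ 0.38  0.44 -0.19 -0.   -0.94  1.26] w 24.2 F [ 0.3  1.4 -0.7]
191.6905980088536 8.730865790296575
slot 0.61 [269.8 187.7] [0.6962 0.0577 0.079 ]
knob 0.92 [276.1 264.8] [0.6483 0.0512 0.079 ]
knob 0.54 [519.6 119.3] [ 0.7434 -0.0754  0.079 ]
strap 0.75 12527
side slot 0.88 [236.9 204.8]
0 [240.7 209.4]
0.01 [240.5 206.4]
0.015 [240.4 205. ]
0.02 [240.3 203.5]
```

Emit:
move_arm --pt "0.3 -1.2 0 0 0 0" --pt "0 -1.2 0 0 0 0" --pt "0 0 0 0 0 0" --pt "0 0 0 0 0 0" --pt "0 0 0 0 0 0"

```text
t: 44.88
eef_pos: [0.6573, 0.0501, 0.2687]
ee_rot: [-3.141, -0.0, 0.062]
force: [0.7, 1.4, -2.2]
width: 0.0235
```

Run:
```python
from look import *
c=look()
for m in arm.spot_point('slot','wrist')[:1]: print(round(m['score'],2),np.round(m['xy'],1),c.at(m['xy'],.079).round(4))
print('stud top px',c.proj([[.697,.0544,.073],[.697,.0544,.063]]).round(1))
u,v=268,190
g=cv2.cvtColor(np.ascontiguousarray(c.img),cv2.COLOR_RGB2GRAY)[165:212,245:295]
print('\n'.join(''.join(' .:-=+*#%@'[min(9,x//26)] for x in r) for r in g))
```

```text
t 44.93 tcp [657.3  50.2 268.6] rot [-180.    -0.     3.6] q [ 0.37  0.44 -0.19 -0.   -0.94  1.26] w 23.8 F [ 1.   2.1 -1.7]
0.87 [269.6 185.7] [0.697  0.0557 0.079 ]
stud top px [[272.  183.3]
 [272.2 179.5]]
@@@@@@@@@@@@@@@@@@@@%%%%@@@@@@@@@@%%@@@@@@@@@@@@@@
@@@@@@@@@@@%%%%########%%@@@@@@@@@@%@@@@@@@@@@@@@@
@@@@@@@@@@%##**+++****%@@@@@@@@@@@@@@@@@@@@@@@@@@@
@@@@@@@@@@%#*===++***#@@@@@@@@@@@@@@@@@@@@@@@@@@@@
@@@@@@@@@@@#*===++***#@@@@@@@@@@@@@@@@@@@@@@@@@@@@
@@@@@@@@@@@%*==++****#@@@@@@@@@@@@@@@@@@@@@@@@@@@@
@@@@@@@@@@@%#+++*****#@@@@@@@@@@@@@@@@@@@@@@@@@@@@
@@@@@@@@@@@%#++******#@@@@@@@@@@@@@@@@@@@@@@@@@@@@
@@@@@@@@@@@%#*+******#@@%%%##%%%@@@@@@@@@@@@@@@@@@
@@@@@@@@@@@%#********#%%#**+++*#%%%@@@@@@@@@@@@@@@
@@@@@@@@@@@%%********#%#++++++++**#%%@@@@@@@@@@@@@
@@@@@@@@@@@@%***********++****++++#%@@@@@@@@@@@@@@
@@@@@@@@@@@@%*********+*********++#%@@@@@@@@@@@@@@
@@@@@@@@@@@@%********++***********#%@@@@@@@@@@@@@@
@@@@@@@@@@@@%#*******+******##****#%@@@@@@@@@@@@@@
@@@@@@@@@@@@%#*******+*****#%%#**+*%@@@@@@@@@@@@@@
@@@@@@@@@@@@%#*+*****+*****#%@%#++#%%@@@@@@@@@@@@@
@@@@@@@@@@@@%#*******+*
[... 806 characters left out ...]
@%*=--------------------*%@@@@@@@@@@@
@@@@@@@@@@@@@@%#=--------------------*%@@@@@@@@@@@
@@@@@@@@@@@@@@%#=--------------------*%@@@@@@@@@@@
@@@@@@@@@@@@@@%#+--------------------+%@@@@@@@@@@@
@@@@@@@@@@@@@@@#+--------------------+%@@@@@@@@@@@
@@@@@@@@@@@@@@@%+--------------------+%@@@@@@@@@@@
@@@@@@@@@@@@@@@%*--------------------=#@@@@@@@@@@@
@@@@@@@@@@@@@@@%*--------------------=#@@@@@@@@@@@
@@@@@@@@@@@@@@@%*=-------------------=#@@@@@@@@@@@
@%@@@@@@@@@@@@@%*=-------------------=#@@@@@@@@@@@
###%@@@@@@@@@@@%*=-------------------=#@@@@@@@@@@@
****###########*+=-------------======+#@@@@@@@@@@@
****************+=-----============++*#@@@@@@@@@@@
****************++=====++++++++++++*#%%@@@@@@@@@@@
```

Emit:
move_arm --pt "0 -1 0 0 0 0" --pt "0.5 -0.8 0 0 0 0" --pt "0 0 -3 0 0 0" --pt "0 0 0 0 0 0" --pt "0 0 0 0 0 0"

```text
t: 45.4
eef_pos: [0.6577, 0.0482, 0.2653]
ee_rot: [3.142, 0.0, 0.062]
force: [0.9, 1.7, -2.7]
width: 0.0242
```

Emit:
move_arm --pt "0 0 -2 0 0 0" --pt "0 0 -2 0 0 0" --pt "0 0 -2 0 0 0" --pt "0 0 0 0 0 0" --pt "0 0 0 0 0 0"

```text
t: 45.82
eef_pos: [0.6579, 0.0483, 0.2596]
ee_rot: [3.142, -0.0, 0.063]
force: [1.6, 2.2, -0.7]
width: 0.0235
```

Run:
```python
from look import *
c=look()
for m in arm.spot_point('slot','wrist')[:1]: print(round(m['score'],2),np.round(m['xy'],1),c.at(m['xy'],.072).round(4))
g=cv2.cvtColor(np.ascontiguousarray(c.img),cv2.COLOR_RGB2GRAY)[165:212:2,245:295]
print('\n'.join(''.join(' .:-=+*#%@'[min(9,x//26)] for x in r) for r in g))
```

```text
t 45.87 tcp [657.9  48.3 259.6] rot [180.   -0.    3.6] q [ 0.37  0.45 -0.2   0.   -0.92  1.27] w 23.6 F [ 2.2  2.6 -0.7]
0.75 [270.1 185.3] [0.6982 0.0535 0.072 ]
@@@@@@@@@@@@@@@@@@@@@@@@@@@@@@%%%%%%%@@@@@@@@@@@@@
@@@@@@@@@@@@%%#######%%%%###**++===*%@@@@@@@@@@@@@
@@@@@@@@@@@@%#++++#@@@@@@@@@@@@%%*+*%@@@@@@@@@@@@@
@@@@@@@@@@@@%#****#@@@@@@@@@@@@@@@%#%@@@@@@@@@@@@@
@@@@@@@@@@@@%%****#@@@@@@@@@@@@@@@@@@@@@@@@@@@@@@@
@@@@@@@@@@@@@%***#@@@@@@@@@@@@@@@@@@@@@@@@@@@@@@@@
@@@@@@@@@@@@@%#**#%%%%#####%%@@@@@@@@@@@@@@@@@@@@@
@@@@@@@@@@@@@%#***+++++++++++**#%@@@@@@@@@@@@@@@@@
@@@@@@@@@@@@@%#**+++********+++#%@@@%@@@@@@@@@@@@@
@@@@@@@@@@@@@%%**+*************#%@%%%@@@@@@@@@@@@@
@@@@@@@@@@@@@@%*********#%%#***#%%%%%@@@@@@@@@@@@@
@@@@@@@@@@@@@@%#********#%%%***%%%%%@@@@@@@@@@@@@@
@@@@@@@@@@@@@@%#*************+*%%%%@@@@@@@@@@@@@@@
@@@@@@@@@@@@@@%**************##%%%%@%%%@@@@@@@@@@@
@@@@@@@@@@@@@@%*+***#%%%%%%%%%%%%%@%%%%@@@@@@@@@@@
@@@@@@@@@@@@@@%#****#%%%%%%%%%%%%%%#++%@@@@@@@@@@@
@@@@@@@@@@@@@@@#*++*#%%%%%%%%%%%#*+=-+#@@@@@@@@@@@
@@@@@@@@@@@@@@@#+=--=+*####*+==------=#@@@@@@@@@@@
@@@@@@@@@@@@@@@%*=-------------------=#@@@@@@@@@@@
@@@@@@@@@@@@@@@%#=-------------------=*@@@@@@@@@@@
@@@@@@@@@@@@@@@@#+-------------------=*@@@@@@@@@@@
@@@@%#%@@@@@@@@%#+--------------------*@@@@@@@@@@@
@@@@#********#***+-------------------=+%@@@@@@@@@@
**##**#****###***+============+++++++*#%@@@@@@@@@@
```

Emit:
move_arm --pt "0 0 -2 0 0 0" --pt "0 0 -1 0 0 0" --pt "0 0 -1 0 0 0" --pt "0 0 0 0 0 0" --pt "0 0 0 0 0 0"

```text
t: 46.33
eef_pos: [0.6579, 0.0483, 0.2556]
ee_rot: [3.142, -0.0, 0.063]
force: [3.6, 2.5, 0.3]
width: 0.024
```

Emit:
move_arm --pt "0 0 -1 0 0 0" --pt "0 0 -1 0 0 0" --pt "0 0 0 0 0 0" --pt "0 0 0 0 0 0" --pt "0 0 0 0 0 0"

```text
t: 46.75
eef_pos: [0.6578, 0.0483, 0.2537]
ee_rot: [-3.142, -0.0, 0.063]
force: [3.3, 2.9, 0.3]
width: 0.024
```

Emit:
move_arm --pt "0 0 -1 0 0 0" --pt "0 0 -1 0 0 0" --pt "0 0 0 0 0 0" --pt "0 0 0 0 0 0" --pt "0 0 0 0 0 0"

```text
t: 47.17
eef_pos: [0.6579, 0.0483, 0.2519]
ee_rot: [-3.142, -0.001, 0.063]
force: [2.6, 2.7, 3.0]
width: 0.0242
```

Emit:
move_arm --pt "0 0 -1 0 0 0" --pt "0 0 0 0 0 0" --pt "0 0 0 0 0 0" --pt "0 0 0 0 0 0" --pt "0 0 0 0 0 0"

```text
t: 47.58
eef_pos: [0.6578, 0.0483, 0.2518]
ee_rot: [3.141, -0.001, 0.063]
force: [0.3, 3.1, 9.5]
width: 0.0241
```

Emit:
move_arm --pt "0 0 0 0 0 0" --pt "0 0 0 0 0 0" --pt "0 0 0 0 0 0" --pt "0 0 0 0 0 0" --pt "0 0 0 0 0 0" --claw 0

```text
t: 48.0
eef_pos: [0.6574, 0.0479, 0.2499]
ee_rot: [3.141, 0.002, 0.062]
force: [-0.7, 0.5, 0.3]
width: 0.0516
```

Emit:
move_arm --pt "0 0 5 0 0 0" --pt "0 0 20 0 0 0" --pt "0 0 35 0 0 0" --pt "-10 10 35 0 0 0" --pt "-20 10 30 0 0 0"

```text
t: 48.42
eef_pos: [0.6288, 0.068, 0.3774]
ee_rot: [3.141, -0.001, 0.062]
force: [0.7, 0.1, 1.4]
width: 0.0842
```

Emit:
move_arm --pt "0 0 20 0 0 0" --pt "0 0 0 0 0 0" --pt "0 0 0 0 0 0" --pt "0 0 0 0 0 0" --pt "0 0 0 0 0 0"

```text
t: 48.83
eef_pos: [0.6275, 0.068, 0.3942]
ee_rot: [3.141, 0.002, 0.062]
force: [0.4, -0.7, -0.3]
width: 0.0875
```

Run:
```python
from look import *
c=look(); s=Cam('side')
a=np.radians(7.6); X=np.array([np.cos(a),np.sin(a)]); Y=np.array([-X[1],X[0]])
for n,z in(('slot',.063),('knob',.083),('place_1',.01),('cube_1_mid',.035)):
    for m in arm.spot_point(n,'wrist')[:4]:
        p=c.at(m['xy'],z)[:2]*1000-[582.5,39.1]; print(n,round(m['score'],2),np.round(m['xy'],1),'carrier frame',(p@X).round(1),(p@Y).round(1))
for m in arm.spot_point('slot','side')[:2]: print('side slot',round(m['score'],2),np.round(m['xy'],1), 'pred z63,68,73',s.proj([[.697,.0544,z] for z in(.063,.068,.073)]).round(1).tolist())
for m in arm.masks_of('strap','wrist')[:1]: print(m['score'],[c.fit(m['pixels'],(.285,.05,.004),.063,7.6)])
h=cv2.cvtColor(np.ascontiguousarray(s.img),cv2.COLOR_RGB2HSV)
u=s.proj([.697,.0544,.067])[0].astype(int); uv=c.proj([.697,.0544,.067])[0].astype(int); print(uv)
g=cv2.resize(cv2.cvtColor(np.ascontiguousarray(c.img),cv2.COLOR_RGB2GRAY)[uv[1]-16:uv[1]+16,uv[0]-22:uv[0]+22],None,fx=2,fy=1)
print('\n'.join(''.join(' .:-=+*#%@'[min(9,x//26)] for x in r) for r in g))
```

```text
t 48.88 tcp [627.7  68.  394.1] rot [1.8e+02 1.0e-01 3.6e+00] q [ 0.42  0.3  -0.1  -0.   -1.17  1.22] w 87.8 F [-0.1  0.3  0.4]
slot 0.93 [296.9 123. ] carrier frame 113.8 -2.8
cube_1_mid 0.77 [260.1 218.1] carrier frame 8.9 43.2
side slot 0.74 [239.2 211.7] pred z63,68,73 [[240.7, 209.4], [240.6, 207.9], [240.5, 206.4]]
side slot 0.61 [294.9 232.1] pred z63,68,73 [[240.7, 209.4], [240.6, 207.9], [240.5, 206.4]]
0.88 [array([581.7,  37.1,   7.6,  82.6])]
[294 121]
@@@@@@@@@@@@@@@@@@@@@@@@@@@@@@@@@@@@@@@@@@@@@@@@@@@@@@@@@@@@@@@@@@@@@@@@@@@@@@@@@@@@@@@@
@@@@@@@@@@@@@@@@@@@@@@@@@@@@@@@@@@@@@@@@@@@@@@@@@@@@@@@@@@@@@@@@@@@@@@@@@@@@@@@@@@@@@@@@
@@@@@@@@@@@@@@@@@@@@@@@@@@@@@@@@@@@@@@@@@@@@@@@@@@@@@@@@@@@@@@@@@@@@@@@@@@@@@@@@@@@@@@@@
@@@@@@@@@@@@@@@@@@@@@@@@@@@@@@@@@@@@@@@@@%%%%%%%%%%%%%%%##%%%@@@@@@@@@@@@@@@@@@@@@@@@@@@
@@@@@@@@@@@@@@@@@@@@@@@@@@@@@@@@@%%###*******+++++++++++++*#%%@@@@@@@@@@@@@@@@@@@@@@@@@@
@@@@@@@@@@@@@@@@@@@@@@@@@@@@@@@@%%*++===========---------=+*#%@@@@@@@@@@@@@@@@@@@@@@@@@@
@@@@@@@@@@@@@@@@@@@@@@@@@@@@@@@@%%*++=++***###***+++===--=+*#%@@@@@@@@@@@@@@@@@@@@@@@@@@
@@@@@@@@
[... 1516 characters left out ...]
@@@@@@@@@@@@@@@@@@@@@@@@@%%%%%%%%%%%%%%%%%%%%#**++*#%@@@@@@@@@@@@@@@@@@@@@@@@
@@@@@@@@@@@@@@@@@@@@@@@@@@@@@@@@@@@@%%%%%%%%%%%%%%%%###*+===+*#%@@@@@@@@@@@@@@@@@@@@@@@@
@@@@@@@@@@@@@@@@@@@@@@@@@@@@@@@@@@@%#****########**++==----=+*#%@@@@@@@@@@@@@@@@@@@@@@@@
@@@@@@@@@@@@@@@@@@@@@@@@@@@@@@@@@@@%#*============---------=+*#%@@@@@@@@@@@@@@@@@@@@@@@@
@@@@@@@@@@@@@@@@@@@@@@@@@@@@@@@@@@@%#*=--------------------=+*#%@@@@@@@@@@@@@@@@@@@@@@@@
@@@@@@@@@@@@@@@@@@@@@@@@@@@@@@@@@@@%#*+---------------------=+#%%@@@@@@@@@@@@@@@@@@@@@@@
@@@@@@@@@@@@@@@@@@@@@@@@@@@@@@@@@@@@%*+=------------------==+*#%%@@@@@@@@@@@@@@@@@@@@@@@
@@@@@@@@@@@@@@@@@@@@@@@@@@@@@@@@@@@@%#+===========++++++++***#%%@@@@@@@@@@@@@@@@@@@@@@@@
```

Run:
```python
from look import *
s=Cam('side'); h=cv2.cvtColor(np.ascontiguousarray(s.img),cv2.COLOR_RGB2HSV)
a=np.radians(-3.6); Rm=np.array([[np.cos(a),-np.sin(a)],[np.sin(a),np.cos(a)]])
P=np.array([[i,j] for i,j in((-.135,-.105),(.135,-.105),(.135,.105),(-.135,.105))])@Rm.T+[.5964,.3066]
m=np.zeros(h.shape[:2],np.uint8); cv2.fillConvexPoly(m,np.int32(s.proj(np.c_[P,np.full(4,.012)])),1)
m=cv2.erode(m,np.ones((5,5))); b=((m>0)&(h[:,:,1]<100)).astype(np.uint8)
n,l,st,ce=cv2.connectedComponentsWithStats(b)
for j in range(1,n):
    if st[j,4]>40:
        p=s.at(ce[j],.03); print(st[j],p.round(3),'pad frame',(Rm.T@(p[:2]-[.5964,.3066])).round(3))
for k in arm.spot_point('tin','side')[:3]: print('tin',round(k['score'],2),s.at(k['xy'],0).round(3))
```

```text
[237 263  19  23 349] [0.591 0.297 0.03 ] pad frame [-0.005 -0.01 ]
[271 285  16  24 323] [0.486 0.354 0.03 ] pad frame [-0.113  0.041]
tin 0.7 [ 0.748 -0.134  0.   ]
```

Both spacers are on the pad and the tin hasn't moved, so I'm handing in.

```bash
python3 -c "
from station import arm
print(arm.job_done())"
```

```text
the job is handed in; nothing more can be done
None
```

The carrier is loaded and strapped shut, and I've handed the job in. It gave no verdict, so everything below is from my own checks.

**What I did:** I lifted the strap off its stud and swung it aside. There were four cubes, and I loaded them into places 1, 2, 3 and 4. The spacers already in places 5 and 6 stayed there. I moved the spare one from place 2 to the yellow pad, then swung the strap back over the stud and backed the arm off.

**Last checks:**
- **Places:** my last picture, taken before closing the strap, showed all six filled and the cubes within their expected outlines.
- **Pad and tin:** after closing, both spacers were on the pad and the tin was at (748, -134) mm, its starting position within measuring error.
- **Strap:** the stud showed inside the slot. The strap gave 9.5 N of resistance when I pressed it down, so it is seated on the collar.

**Where readings disagreed:** the network put the slot 2.8 mm off the carrier's middle line, while the stud looked nearly central in the slot, which allows about 2 mm of play. Both are within the 5 mm limit. I had no pictures left to view, so I checked the closed strap only from measurements.

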